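Centre a raw-glazed bottle vase on the banding wheel

ROBOT

A 6-joint arm with a two-finger parallel gripper is mounted at the origin on the work surface. World frame = base frame: x ahead of the robot, y to its left, z up, the work surface at z = 0. Lengths are in mm, angles in rad, forces in N, time in s.
With the tool pointing down it reaches from about 400 to 925 mm from the base axis. Payload 12.5 kg.
Tool frame: the origin (TCP) lies at the very end of the fingers, on their centre line; the grasp point (between the pads) lies 19 mm behind it (env.grip_point_offset is the distance from the TCP to the grasp point, in mm); z points along the fingers, y is the direction in which the jaws open and shut (so a half turn about z gives the same grasp; the last joint's range is limited). The gripper opens to 95 mm and grips with 3 to 60 N. Pads are 20 mm wide; open, the fingers measure 119 mm over their backs; the gripper's body (75 mm by 180 mm) begins 59 mm behind the grasp point.
Start: joints at [1.063, 0.491, 1.559, -0, 1.092, -0.106], TCP at [244.408, 575.249, 214.661] pointing down, gripper open.
Joint ranges: [-3.1, 3.1], [-0.84, 2.19], [0.05, 2.79], [-1.13, 4.28], [0.06, 2.93], [-2.69, 2.69]. Speed limits (rad/s): [2.22, 2.22, 2.79, 3.14, 3.14, 3.14].

INTERFACE

Orientations are given as [roll, pitch, yaw] about the fixed x, y, z axes, in that order (R = Rz(yaw) Ry(pitch) Rx(roll)).
In Python, from cell import env gives the robot as it stands.
- The arm moves only by the tool drive_tool, never from a script. Its argument "commands" is a list of rows, each an object of numbers: "dx", "dy", "dz": the shift along the world's x, y, z in mm; "yaw": the turn about the world's z in degrees. In form: [{"dx": .., "dy": .., "dz": .., "yaw": ..}, ...]. A call has 1 to 5 rows; each row shifts and turns the commanded pose from where the row before left it; what a row does not reach is not made up. A row lasts 1/12 s, in which the tool goes at most 41.7 mm and 7.16 degrees, less where a joint would pass 70% of its speed; a pose out of reach is approached as far as the arm can. A call with a gripper value outside its range is refused whole. "grip" is the opening, from 0 (shut) to 1 (fully open), set as the call begins (left out, the last holds). The fingers move at their own pace and stop on an object; the grip force is fixed at half the most. Time passes only in rows, so rows that do not move let the fingers close. It gives the time, the measured TCP pose, the force and the opening at its end, in the units of the state.
- env.state(): the state, without advancing time (a new reading comes with each control period).
- env.read_camera(name): name is "side" or "top"; returns the picture (400x640x3 uint8, red, green, blue); there is no depth.
- env.calibration(name): a dict with "intrinsics" (3x3 intrinsics, pixels), "rvec" (rotation vector, rad) and "tvec" (3), from world to camera coordinates, as OpenCV has them. Camera axes: x right, y down, z forward; pixel columns grow to the right and rows downward; lengths in mm; the calibration is good to about 2 mm. A picture is of the moment at which its call begins. calibration takes no time and is no camera call.
- env.job_done(): hands the job in, once; it reports no verdict.
Trained networks look in the newest picture that a camera, given by its name, has taken for a name from the list of things; names that differ only in an ending like _2 or _b are one class to them, and where a whole thing is asked for, a point or a joint stands for the part that bears it (a point fixed in the world has none). Each returns a list of dicts, best first, with "conf" (0 to 1); they miss things now and then, are a little off and sometimes report something else, mostly with a low value. They report only what shows in the picture. A call takes as long as a camera call. They do not tell look-alikes from the thing itself.
- env.trace(query, camera): "pixels" (400x640 bool, what is visible of it) and "pixel" ([column, row] in pixels, amid what is visible of it).
- env.place_of(query, camera): "pixel" ([column, row] in pixels: a listed point, or the origin of a listed thing).
The state is a dict: "t": time; "joints": joint angles; "qvel": joint speeds; "tau": joint torques, N m; "eef_pos": TCP position; "tcp_rot": TCP orientation; "ft_force": force on the tool from outside, world axes, zero at the start; "moment": the same for the moment, N m; "opening": opening from 0.0 (shut) to 1.0 (fully open).
Only numpy, scipy, OpenCV 4.12 (cv2) and the standard library are available. Lean on these libraries where they do the work, as an engineer would, in place of code of your own. Each camera call takes 0.05 s, during which the arm holds its last target.

TASK

Centre the tall white vase on the banding wheel, ready for painting: without gripping it, gently slide it along by pushing at its bare clay foot until the whole foot stands inside the smallest ring of the wheel. The glaze above the foot is dry powder and smudges, so touch only the foot; keep the vase upright, do not lift it, do not disturb the jar, cup and brush around the wheel, and leave vase and wheel standing still.

Things in the scene. Friction and masses are not known exactly. Their poses are not given: they have to be found in the camera images.
- vase: the tall narrow bottle vase, 230 mm high, about 0.5 kg, standing loose on the wheel. Origin: centre of its underside; z up along its axis; it is round. Its foot is a bare brown clay disc 62 mm in diameter and 26 mm high, the only part to touch. It slides on the wheel under a push of about 2 to 4.5 N and tips if pushed above about 40 mm
- vase_glaze: the white glazed upper part of the vase, fixed to the foot (same origin as the vase): from 26 mm to 230 mm above the underside, at most 53 mm in diameter (between 55 and 95 mm up), narrowing to a 19 mm neck at 185 mm and a 33 mm lip at the top. Not to be touched
- wheel_centre (a point): centre of the banding wheel's flat top face, 60 mm above the table, on the turning axis (vertical). The metal head is a disc 280 mm in diameter and 13 mm thick on a green foot fixed to the table; it carries three dark concentric rings, the smallest 78 mm in diameter inside its line
- wheel (a joint): turn of the wheel head in rad, positive anticlockwise from above, no stops. It turns easily (about 0.03 N m), so a push that does not aim at the axis turns it
- colour_jar: closed white jar with a blue lid, 56 mm in diameter, 70 mm high, standing on the table beside the wheel. Origin: centre of its underside
- cup: fired brown clay mug, 76 mm in diameter, 85 mm high, with a handle, standing on the table beside the wheel. Origin: centre of its underside
- brush: flat brush about 200 mm long lying on the table to the left of the wheel. Origin: on its underside, near its middle; x along the handle
There are look-alikes about, which are no part of the job. Leave any purple look-alike of the vase alone.

How it is judged:
By the outcome, as a careful person would: the job done as asked, in the order asked, and still so for the second after the job is handed in, with the robot touching nothing.
It also fails if it takes over 48 s, if anything falls off the work surface, if the arm or the gripper's body presses on something with over 40 N, if the wrist force passes 120 N, or if a joint passes its speed limit or range.

## Working session

There is one attempt and no reset: what is moved stays moved. The work goes in short steps, Python scripts to look and compute and a tool call to move; the robot and the scene stay as the last step left them, time stands still between calls to the robot, and variables do not carry over. Pictures are saved under pics/ and viewed, and the job is handed in when it is done.

Besides the shell and the picture viewer there is one more tool, called after "Call:" in YAML: its name, and indented under it one key for each argument. drive_tool: Moves the arm, as the interface text tells. Its arguments: {"type":"object","properties":{"commands":{"type":"array"},"grip":{"type":"number"}},"required":["commands"]}

```bash
ls; mkdir -p pics
python3 - <<'E'
from cell import env
import cv2
s=env.state();print(s)
for n in("side","top"):
    im=env.read_camera(n);cv2.imwrite(f"pics/{n}0.png",im[:,:,::-1])
    c=env.calibration(n);print(n,c)
    for q in("vase","vase_glaze","wheel_centre","colour_jar","cup","brush"):
        print(q,[(d["pixel"],round(d["conf"],2)) for d in env.place_of(q,n)])
E
```

```text
pics
{'t': 0.0, 'joints': array([ 1.06337073e+00,  4.91582774e-01,  1.55944056e+00, -2.74206921e-06,
        1.09170044e+00, -1.05590924e-01]), 'qvel': array([ 0.00109975,  0.00110204, -0.00108279,  0.00043226,  0.00201675,
        0.00068971]), 'tau': array([ 2.53038808e-03, -6.12629271e+01, -2.58194286e+01,  6.93621137e-02,
        4.80761065e-02, -9.82802499e-05]), 'eef_pos': array([244.29969435, 575.01604601, 214.05038839]), 'tcp_rot': array([-3.14046758e+00, -1.16795386e-04,  2.73975918e+00]), 'ft_force': array([-0.23728053,  0.11437159,  0.5204584 ]), 'moment': array([-0.02099479,  0.0668755 , -0.03573153]), 'opening': 0.9985204067577967}
side {'intrinsics': array([[380.80782895,   0.        , 323.61059122],
       [  0.        , 380.80782895, 204.3492576 ],
       [  0.        ,   0.        ,   1.        ]]), 'rvec': array([ 2.16654729, -0.30630012,  0.13167098]), 'tvec': array([-497.52155257,  162.68522128,  788.83625361])}
vase [([386.8, 293.0], 0.79)]
vase_glaze [([306.7, 190.3], 0.66), ([390.9, 292.6], 0.6)]
wheel_centre [([327.8, 193.7], 0.66)]
colour_jar [([280.0, 171.7], 0.92)]
cup [([328.1, 373.3], 0.82)]
brush [([324.0, 159.4], 0.67)]
top {'intrinsics': array([[407.87835284,   0.        , 319.39986472],
       [  0.        , 407.87835284, 196.59255572],
       [  0.        ,   0.        ,   1.        ]]), 'rvec': array([ 2.12800618, -2.11845256,  0.165284  ]), 'tvec': array([  29.51185834,  535.55840153, 1162.29433986])}
vase [([395.2, 180.5], 0.85), ([293.6, 210.2], 0.83)]
vase_glaze [([395.4, 178.3], 0.84), ([297.9, 208.1], 0.7)]
wheel_centre [([304.2, 184.5], 0.61)]
colour_jar [([219.1, 216.8], 0.9)]
cup [([437.3, 230.0], 0.96)]
brush [([206.7, 176.0], 0.88)]
```

View pics/side0.png

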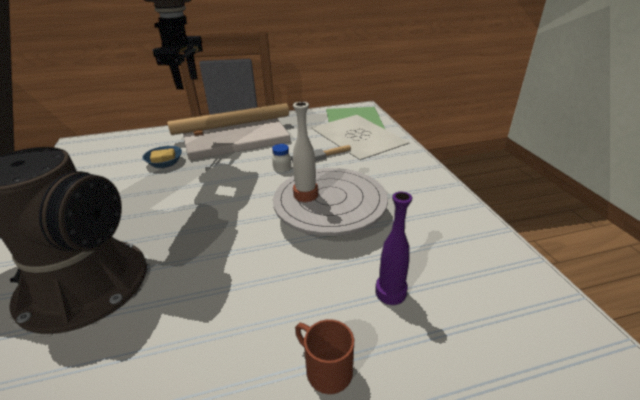

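View pics/top0.png

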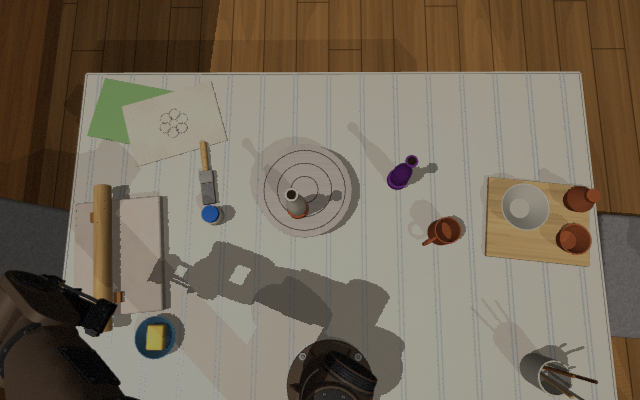

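The white vase is at side (306,195) and top (297,210). The purple look-alike is at side (392,290) and top (398,180). The white one on the wheel fits the description, and I'll confirm it in an enlarged crop.

```bash
cat > h.py <<'E'
import numpy as np,cv2
from cell import env
def proj(n,P):
    c=env.calibration(n);p,_=cv2.projectPoints(np.float64(P).reshape(-1,1,3),np.float64(c["rvec"]),np.float64(c["tvec"]),np.float64(c["intrinsics"]),None);return p[:,0]
def ray(n,px,z):
    c=env.calibration(n);K=np.array(c["intrinsics"]);R=cv2.Rodrigues(np.float64(c["rvec"]))[0];t=np.array(c["tvec"]).ravel()
    px=np.atleast_2d(px);d=(R.T@np.linalg.inv(K)@np.c_[px,np.ones(len(px))].T).T;o=-R.T@t
    return o+d*((z-o[2])/d[:,2])[:,None]
def circ(x,y,z,r,n=120):
    a=np.linspace(0,2*np.pi,n);return np.c_[x+r*np.cos(a),y+r*np.sin(a),np.full(n,z)]
E
python3 - <<'E'
from h import *
for n,px in(("side",(327.8,193.7)),("top",(304.2,184.5))): print("wc",n,ray(n,px,60))
print("vase top",ray("top",(293.6,210.2),60)); 
ims=[]
for n,(x,y,w,h) in(("side",(260,95,140,140)),("top",(240,130,120,120))):
    im=cv2.imread(f"pics/{n}0.png")
    ims.append(cv2.resize(im[y:y+h,x:x+w],(400,400),interpolation=cv2.INTER_CUBIC))
    hs=cv2.cvtColor(im,cv2.COLOR_BGR2HSV).astype(int)
    m=(hs[...,1]>110)&((hs[...,0]<14)|(hs[...,0]>172))
    mm=np.zeros_like(m);mm[y:y+h,x:x+w]=m[y:y+h,x:x+w]
    if n=="side": mm[:170]=0
    ys,xs=np.nonzero(mm);print(n,len(xs),xs.min(),xs.max(),ys.min(),ys.max(),xs.mean(),ys.mean())
cv2.imwrite("pics/crop0.png",np.hstack(ims))
E
```

```text
wc side [[551.60451771  83.88924015  60.        ]]
wc top [[569.13552861  76.70861424  60.        ]]
vase top [[492.5709645  106.70455816  60.        ]]
side 224 294 398 185 201 305.9330357142857 194.63392857142858
top 95 287 307 191 218 298.9263157894737 210.90526315789472
```

View pics/crop0.png

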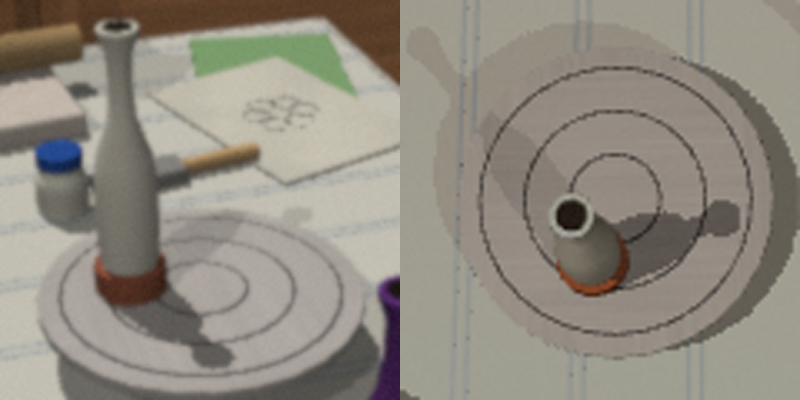

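```bash
cat >> h.py <<'E'
from scipy.optimize import minimize
def brown(im,n,win):
    hs=cv2.cvtColor(im,cv2.COLOR_BGR2HSV).astype(int)
    m=(hs[...,1]>100)&((hs[...,0]<14)|(hs[...,0]>172))
    o=np.zeros(m.shape,np.uint8);x,y,w,h=win;o[y:y+h,x:x+w]=m[y:y+h,x:x+w];
    k,l,st,_=cv2.connectedComponentsWithStats(o)
    return (l==1+np.argmax(st[1:,4])).astype(np.uint8)
S=4
PROF=[(26,24),(55,26.5),(95,26.5),(140,17),(185,9.5),(225,16.5),(230,16.5)]
def pred(n,x,y):
    o=np.zeros((400*S,640*S),np.uint8)
    def hull(a,v):
        p=np.vstack([proj(n,circ(x,y,60+z,r,48)) for z,r in a]);h=cv2.convexHull(np.float32((p+.5)*S-.5))
        cv2.fillConvexPoly(o,np.int32(np.round(h)),v)
    hull([(0,31),(26,31)],1)
    for a,b in zip(PROF[:-1],PROF[1:]): hull([a,b],0)
    return cv2.resize(o.astype(np.float32),(640,400),interpolation=cv2.INTER_AREA)
def fitvase(im,n,win,x0):
    m=brown(im,n,win).astype(np.float32)
    f=lambda p:np.abs(pred(n,*p)-m).sum()
    r=minimize(f,x0,method="Nelder-Mead",options=dict(initial_simplex=[x0,np.add(x0,(15,0)),np.add(x0,(0,15))],xatol=.2,fatol=.2))
    return r.x,r.fun,m.sum()
def fitwheel(im,n,x0):
    g=cv2.GaussianBlur(cv2.cvtColor(im,cv2.COLOR_BGR2GRAY).astype(np.float32),(0,0),.8)
    g=g-cv2.GaussianBlur(g,(0,0),4)
    def f(p):
        s=0
        for r in p[2:]:
            q=proj(n,circ(p[0],p[1],60,r,240)).astype(np.float32)
            v=cv2.remap(g,q[:,0][None],q[:,1][None],cv2.INTER_LINEAR);s+=np.clip(v,-25,25).mean()
        return s
    best=None
    for dx in range(-15,16,3):
        for dy in range(-15,16,3):
            p=[x0[0]+dx,x0[1]+dy,39.7];v=f(p)
            if best is None or v<best[0]:best=(v,p)
    r2=min(np.arange(60,95,1),key=lambda r:f(best[1][:2]+[r]));r3=min(np.arange(100,132,1),key=lambda r:f(best[1][:2]+[r]))
    r=minimize(f,best[1]+[r2,r3],method="Nelder-Mead");return r.x,r.fun
E
python3 - <<'E'
from h import *
for n,win,w0 in(("side",(285,170,40,45),(551,84)),("top",(275,180,50,45),(560,77))):
    im=cv2.imread(f"pics/{n}0.png")
    print(n,fitwheel(im,n,w0),fitvase(im,n,win,(510,95)))
    c=env.calibration(n);R=cv2.Rodrigues(np.float64(c["rvec"]))[0];print("cam",-R.T@c["tvec"])
for q,n,z in(("colour_jar","side",0),("colour_jar","top",0),("cup","side",0),("cup","top",0),("brush","top",0),("brush","side",0)):
    px={"colour_jarside":(280,171.7),"colour_jartop":(219.1,216.8),"cupside":(328.1,373.3),"cuptop":(437.3,230),"brushtop":(206.7,176),"brushside":(324,159.4)}[q+n];print(q,n,ray(n,px,z).round())
E
```

```text
side (array([554.52033428,  75.98907158,  39.52033897,  79.08208421,
       119.54212374]), np.float64(-38.2325325012207)) (array([498.66278172,  96.22700691]), np.float64(66.4375), np.float32(238.0))
cam [ 343.19140118 -666.84311128  577.75145054]
top (array([555.14645361,  77.12200618,  39.89720586,  79.68017867,
       119.49357705]), np.float64(-50.30385971069336)) (array([499.80683953,  95.4072161 ]), np.float64(24.5625), np.float32(97.0))
cam [ 327.74650519   10.53582132 1237.37347172]
colour_jar side [[471. 328.   0.]]
colour_jar top [[480. 340.   0.]]
cup side [[ 432. -333.    0.]]
cup top [[ 442. -324.    0.]]Traceback (most recent call last):
  File "<stdin>", line 7, in <module>
  File "h.py", line 6, in ray
    c=env.calibration(n);K=np.array(c["intrinsics"]);R=cv2.Rodrigues(np.float64(c["rvec"]))[0];t=np.array(c["tvec"]).ravel()
ValueError: time passes only in moves, steps and waits
```

Run:
```python
from h import *
im=cv2.imread("pics/side0.png");a=cv2.resize(im[0:110,120:230],(400,400),interpolation=cv2.INTER_CUBIC)
b=cv2.resize(cv2.imread("pics/top0.png")[250:400,0:150],(400,400),interpolation=cv2.INTER_CUBIC)
cv2.imwrite("pics/grip0.png",np.hstack([a,b]))
T=np.array([244.3,575,214]);yw=2.7398
# tool down: tool y in world
from scipy.spatial.transform import Rotation as Ro
R=Ro.from_euler("xyz",[-3.1405,0,2.7398]).as_matrix();print(R.round(2))
for y in(-90,-59.5,-37.5,0,37.5,59.5,90):
    print(y,(proj("side",[T+R@[0,y,0],T+R@[0,y,-78]])-[120,0])*400/110)
```

```text
[[-0.92  0.39 -0.  ]
 [ 0.39  0.92 -0.  ]
 [ 0.   -0.   -1.  ]]
-90 [[195.68195402 340.76708982]
 [170.45553382 239.75007074]]
-59.5 [[212.57802124 328.06484909]
 [188.63313543 228.83243782]]
-37.5 [[224.31128132 319.24393875]
 [201.23632432 221.26284789]]
0 [[243.48855399 304.82671781]
 [221.80021157 208.9119901 ]]
37.5 [[261.69670276 291.13807146]
 [241.28455672 197.20951511]]
59.5 [[271.95681441 283.4246547 ]
 [252.24652621 190.62565649]]
90 [[285.69507576 273.09641082]
 [266.90512937 181.82156605]]
```

View pics/grip0.png

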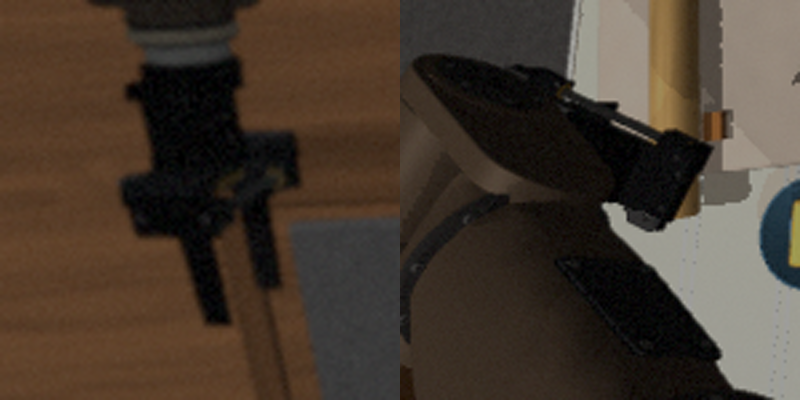

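```bash
cat > ov.py <<'E'
from h import *
from scipy.spatial.transform import Rotation as Ro
def box(im,n,T,R,hx,hy,z0,z1,col,off,sc):
    P=np.array([T+R@[sx*hx,sy*hy,z] for z in(z0,z1) for sx,sy in((1,1),(1,-1),(-1,-1),(-1,1))])
    p=((proj(n,P)-off+.5)*sc-.5).astype(int)
    for i in range(4):
        for a,b in((i,(i+1)%4),(4+i,4+(i+1)%4),(i,4+i)): cv2.line(im,tuple(map(int,p[a])),tuple(map(int,p[b])),col,1,cv2.LINE_AA)
E
python3 - <<'E'
from ov import *
T=np.array([244.3,575,214.]);R=Ro.from_euler("xyz",[-3.1405,0,2.7398]).as_matrix()
out=[]
for n,(x,y,w) in(("side",(125,0,100)),("top",(0,250,140))):
    im=cv2.imread(f"pics/{n}0.png")[y:y+w,x:x+w];sc=400/w;im=cv2.resize(im,(400,400),interpolation=cv2.INTER_CUBIC)
    im=np.clip(im.astype(float)*2.2,0,255).astype(np.uint8)
    box(im,n,T,R,37.5,90,-78,-125,(0,255,0),np.array([x,y]),sc)
    box(im,n,T,R,10,59.5,0,-78,(0,0,255),np.array([x,y]),sc)
    out.append(im)
cv2.imwrite("pics/grip1.png",np.hstack(out))
E
```

```text
(no output)
```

View pics/grip1.png

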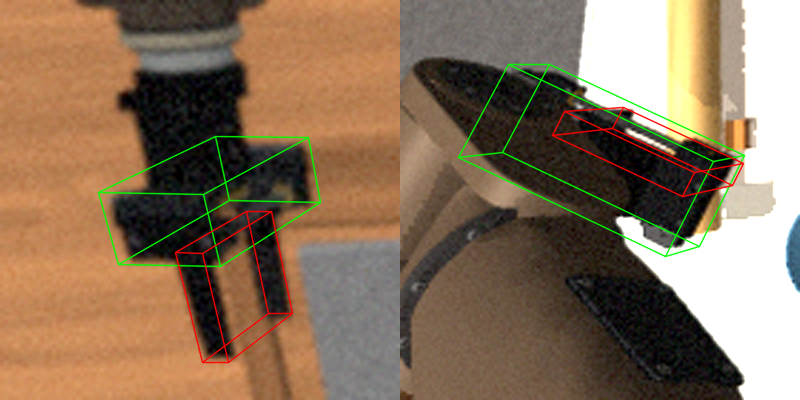

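Call:
drive_tool:
  commands:
    - {"dx":15,"dy":-33}
    - {"dx":17,"dy":-36}
    - {"dx":17,"dy":-36}
    - {"dx":17,"dy":-36}
    - {"dx":17,"dy":-36}

```text
invalid input
```

Call:
drive_tool:
  commands:
    - {"dx":17,"dy":-36}
    - {"dx":17,"dy":-36}
    - {"dx":17,"dy":-36}
    - {"dx":15,"dy":-30}
    - {"dx":0,"dy":0}

```text
invalid input
```

Run:
```python
from ov import *
s=env.state();T=s["eef_pos"];R=Ro.from_euler("xyz",s["tcp_rot"]).as_matrix();print(s["t"],T,s["tcp_rot"],s["ft_force"])
out=[]
for n in("side","top"):
    im=env.read_camera(n)[:,:,::-1].copy();cv2.imwrite(f"pics/{n}1.png",im)
    c=proj(n,[T+R@[0,0,-60]])[0].astype(int);w=150;x,y=np.clip(c-w//2,0,[640-w,400-w])
    im=im[y:y+w,x:x+w];im=cv2.resize(im,(400,400),interpolation=cv2.INTER_CUBIC)
    im=np.clip(im.astype(float)*2.2,0,255).astype(np.uint8);a=im.copy()
    box(im,n,T,R,37.5,90,-78,-125,(0,255,0),np.array([x,y]),400/w)
    box(im,n,T,R,10,59.5,0,-78,(0,0,255),np.array([x,y]),400/w)
    out.append(np.vstack([cv2.resize(a,(300,300)),cv2.resize(im,(300,300))]))
cv2.imwrite("pics/grip2.png",np.hstack(out))
```

```text
0.7 [244.38705855 575.23557784 214.65731668] [ 3.14154279e+00 -1.78742075e-05  2.73981816e+00] [-0.52275122 -0.10377976  0.14366085]
```

View pics/grip2.png

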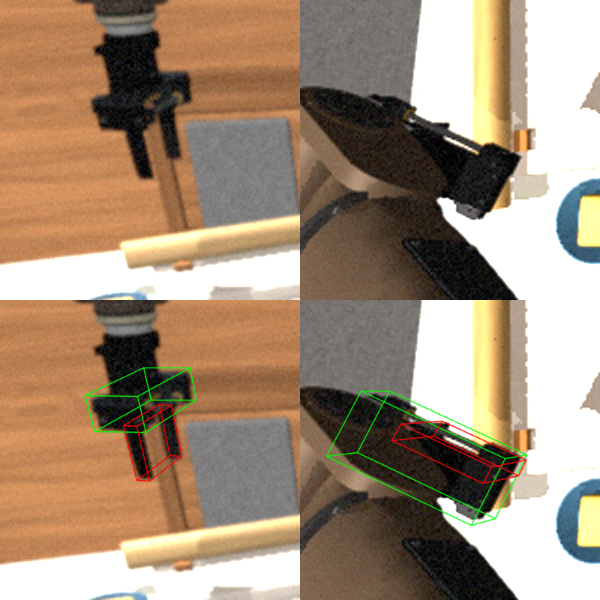

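Call:
drive_tool:
  commands:
    - {"dx":15,"dy":-33,"dz":0,"yaw":0}
    - {"dx":17,"dy":-36,"dz":0,"yaw":0}
    - {"dx":17,"dy":-36,"dz":0,"yaw":0}
    - {"dx":17,"dy":-36,"dz":0,"yaw":0}
    - {"dx":17,"dy":-36,"dz":0,"yaw":0}

```text
t: 1.22
eef_pos: [327.7, 396.6, 214.8]
tcp_rot: [3.141, 0.0, 2.74]
ft_force: [1.6, -0.2, 0.3]
opening: 1.002
```

Call:
drive_tool:
  commands:
    - {"dx":17,"dy":-36,"dz":0,"yaw":0}
    - {"dx":17,"dy":-36,"dz":0,"yaw":0}
    - {"dx":17,"dy":-36,"dz":0,"yaw":0}
    - {"dx":15,"dy":-30,"dz":0,"yaw":0}
    - {"dx":0,"dy":0,"dz":0,"yaw":0}

```text
t: 1.63
eef_pos: [395.3, 256.4, 214.9]
tcp_rot: [-3.141, 0.001, 2.736]
ft_force: [0.7, 1.2, -0.4]
opening: 1.0
```

```bash
cat > look.py <<'E'
from ov import *
import sys
k=sys.argv[1];w=int(sys.argv[2])
s=env.state();T=s["eef_pos"];R=Ro.from_euler("xyz",s["tcp_rot"]).as_matrix();print(s["t"],T,s["tcp_rot"],s["ft_force"],s["joints"])
out=[]
for n in("side","top"):
    im=env.read_camera(n)[:,:,::-1].copy();cv2.imwrite(f"pics/{n}{k}.png",im)
    c=proj(n,[T+R@[0,0,-60]])[0].astype(int);x,y=np.clip(c-w//2,0,[640-w,400-w])
    im=im[y:y+w,x:x+w];im=cv2.resize(im,(400,400),interpolation=cv2.INTER_CUBIC)
    im=np.clip(im.astype(float)*2.2,0,255).astype(np.uint8);a=im.copy()
    box(im,n,T,R,37.5,90,-78,-125,(0,255,0),np.array([x,y]),400/w)
    box(im,n,T,R,10,59.5,0,-78,(0,0,255),np.array([x,y]),400/w)
    out.append(np.vstack([cv2.resize(a,(300,300)),cv2.resize(im,(300,300))]))
cv2.imwrite(f"pics/grip{k}.png",np.hstack(out))
E
python3 look.py 3 150
```

```text
1.6333 [395.33307888 256.36763079 214.87806653] [-3.14144474e+00  9.20190770e-04  2.73605186e+00] [ 0.65249557  1.16893318 -0.41273873] [ 4.35445626e-01  2.72692017e-01  1.92195564e+00 -9.66837854e-04
  9.46441941e-01 -7.29244850e-01]
```

View pics/grip3.png

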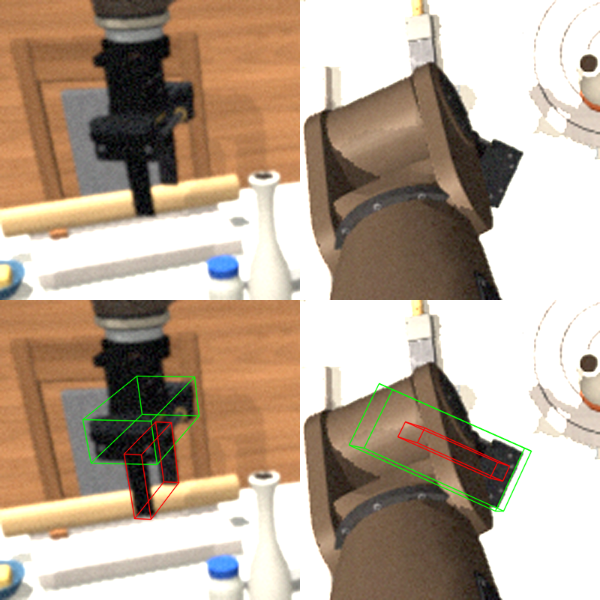

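Call:
drive_tool:
  commands:
    - {"dx":0,"dy":0,"dz":10,"yaw":-7}
    - {"dx":0,"dy":0,"dz":10,"yaw":-7}
    - {"dx":0,"dy":0,"dz":10,"yaw":-7}
    - {"dx":0,"dy":0,"dz":10,"yaw":-7}
    - {"dx":0,"dy":0,"dz":10,"yaw":-7}

```text
t: 2.15
eef_pos: [392.7, 261.5, 265.1]
tcp_rot: [3.142, -0.0, 2.125]
ft_force: [-0.7, 0.2, 0.3]
opening: 0.999
```

Call:
drive_tool:
  commands:
    - {"dx":0,"dy":0,"dz":0,"yaw":-7}
    - {"dx":0,"dy":0,"dz":0,"yaw":-7}
    - {"dx":0,"dy":0,"dz":0,"yaw":-7}
    - {"dx":0,"dy":0,"dz":0,"yaw":-7}
    - {"dx":0,"dy":0,"dz":0,"yaw":-5}

```text
t: 2.57
eef_pos: [392.8, 261.5, 264.7]
tcp_rot: [3.141, -0.0, 1.548]
ft_force: [-0.9, -0.4, -0.2]
opening: 0.996
```

```bash
python3 look.py 4 130
```

```text
2.5667 [392.75177813 261.52759875 264.70033112] [ 3.14148068e+00 -1.95579747e-04  1.54828898e+00] [-0.87520893 -0.41416713 -0.19927007] [4.47270922e-01 2.16471202e-01 1.84954191e+00 1.40609405e-04
 1.07539117e+00 4.69711444e-01]
```

View pics/grip4.png

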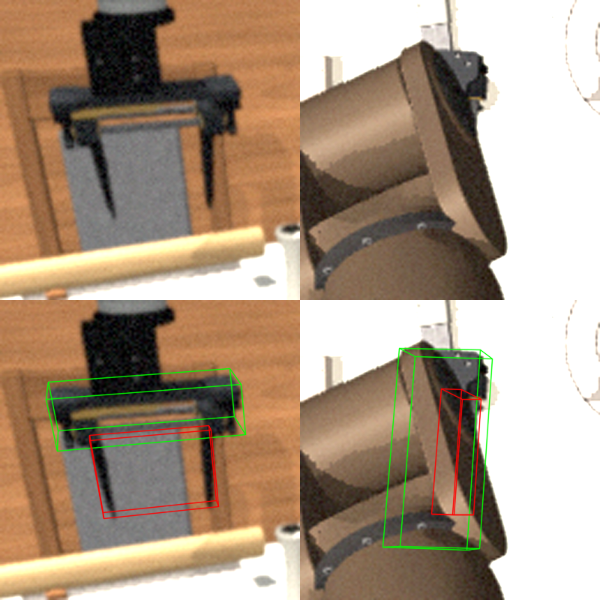

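Call:
drive_tool:
  commands:
    - {"dx":0,"dy":0,"dz":0,"yaw":0}
    - {"dx":0,"dy":0,"dz":0,"yaw":0}
    - {"dx":0,"dy":0,"dz":0,"yaw":0}
    - {"dx":0,"dy":0,"dz":0,"yaw":0}
    - {"dx":0,"dy":0,"dz":0,"yaw":0}
  grip: 0

```text
t: 3.08
eef_pos: [393.4, 260.3, 264.7]
tcp_rot: [3.142, -0.0, 1.554]
ft_force: [0.7, -0.6, -0.4]
opening: 0.709
```

```bash
python3 look.py 5 130
```

```text
3.0833 [393.39475169 260.29810213 264.67068268] [ 3.14150522e+00 -1.65899632e-05  1.55374950e+00] [ 0.68212485 -0.55507315 -0.36023572] [ 4.44388832e-01  2.16331925e-01  1.84981953e+00 -2.73653287e-05
  1.07535552e+00  4.61448664e-01]
```

View pics/grip5.png

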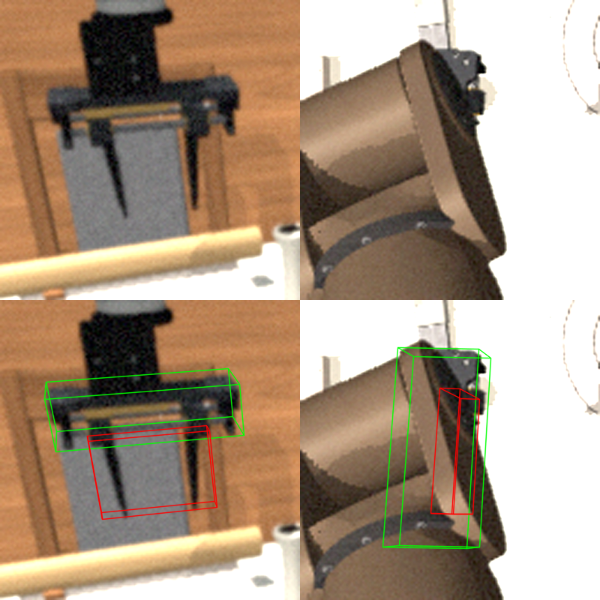

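Call:
drive_tool:
  commands:
    - {"dx":0,"dy":0,"dz":25,"yaw":0}
    - {"dx":0,"dy":-10,"dz":35,"yaw":0}
    - {"dx":0,"dy":-15,"dz":38,"yaw":0}
    - {"dx":0,"dy":-15,"dz":38,"yaw":0}
    - {"dx":0,"dy":-15,"dz":38,"yaw":0}
  grip: 1

```text
t: 3.6
eef_pos: [392.9, 204.5, 440.6]
tcp_rot: [3.141, -0.0, 1.554]
ft_force: [0.9, -0.3, -0.4]
opening: 0.917
```

Call:
drive_tool:
  commands:
    - {"dx":0,"dy":-20,"dz":35,"yaw":0}
    - {"dx":0,"dy":-20,"dz":35,"yaw":0}
    - {"dx":0,"dy":-20,"dz":35,"yaw":0}
    - {"dx":0,"dy":-20,"dz":35,"yaw":0}
    - {"dx":0,"dy":-20,"dz":30,"yaw":0}

```text
t: 4.02
eef_pos: [392.7, 104.2, 611.1]
tcp_rot: [3.14, -0.0, 1.553]
ft_force: [0.2, 0.6, -0.0]
opening: 0.999
```

Call:
drive_tool:
  commands:
    - {"dx":0,"dy":-38,"dz":10,"yaw":0}
    - {"dx":0,"dy":-38,"dz":10,"yaw":0}
    - {"dx":0,"dy":-38,"dz":10,"yaw":0}
    - {"dx":0,"dy":-38,"dz":10,"yaw":0}
    - {"dx":0,"dy":-30,"dz":10,"yaw":0}

```text
t: 4.43
eef_pos: [392.8, -79.0, 659.2]
tcp_rot: [3.141, 0.0, 1.552]
ft_force: [1.0, -0.0, 0.5]
opening: 1.003
```

```bash
python3 look.py 6 220
```

```text
4.4333 [392.79112597 -79.00366385 659.17215682] [3.14139648e+00 2.07904050e-04 1.55243569e+00] [ 1.03234266 -0.02815279  0.49884023] [-3.63627264e-01  1.55851194e-02  1.08547097e+00 -1.44921811e-04
  2.04028161e+00 -3.45332231e-01]
```

View pics/grip6.png

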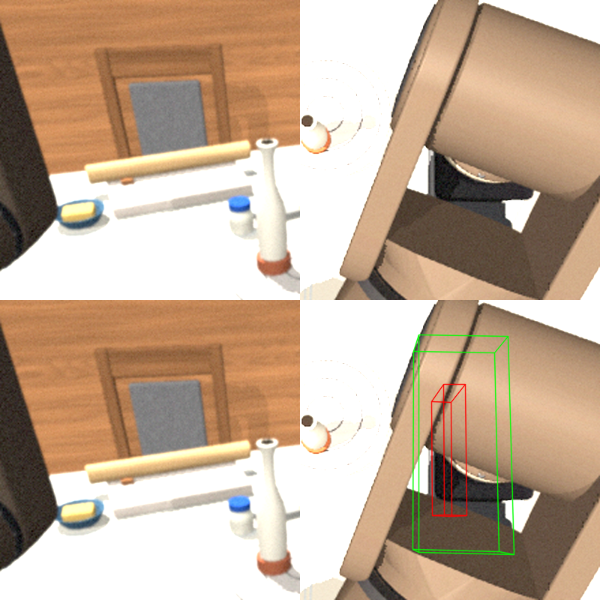

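Run:
```python
from h import *
for P in [(430,-100,250),(430,-100,300),(430,-100,350),(430,-100,425),(430,-200,300),(430,-200,425),(400,0,330),(400,0,450)]: print(P,proj("side",[P])[0].round())
```

```text
(430, -100, 250) [288. 170.]
(430, -100, 300) [286. 143.]
(430, -100, 350) [283. 114.]
(430, -100, 425) [279.  65.]
(430, -200, 300) [299. 173.]
(430, -200, 425) [293.  86.]
(400, 0, 330) [257. 107.]
(400, 0, 450) [248.  35.]
```

Call:
drive_tool:
  commands:
    - {"dx":5,"dy":-14,"dz":-38,"yaw":-5}
    - {"dx":5,"dy":-14,"dz":-38,"yaw":-5}
    - {"dx":5,"dy":-14,"dz":-38,"yaw":-5}
    - {"dx":5,"dy":-14,"dz":-38,"yaw":-5}
    - {"dx":5,"dy":-14,"dz":-38,"yaw":-5}

```text
t: 4.95
eef_pos: [418.1, -146.6, 466.9]
tcp_rot: [3.141, -0.0, 1.113]
ft_force: [1.6, 0.5, 0.6]
opening: 0.998
```

Call:
drive_tool:
  commands:
    - {"dx":5,"dy":-14,"dz":-38,"yaw":-5}
    - {"dx":5,"dy":-14,"dz":-38,"yaw":-5}
    - {"dx":5,"dy":-14,"dz":-38,"yaw":-5}
    - {"dx":0,"dy":-10,"dz":-38,"yaw":-5}
    - {"dx":0,"dy":0,"dz":-23,"yaw":0}

```text
t: 5.37
eef_pos: [432.6, -198.8, 289.9]
tcp_rot: [-3.138, 0.001, 0.762]
ft_force: [0.5, -0.0, -0.3]
opening: 0.999
```

```bash
python3 look.py 7 180
python3 - <<'E'
import cv2,numpy as np
im=cv2.imread("pics/side7.png")[0:190,200:400].astype(float)
im=255*(np.clip(im/255*3,0,1))**.7
cv2.imwrite("pics/z7.png",cv2.resize(im.astype(np.uint8),(630,600),interpolation=cv2.INTER_CUBIC))
E
```

```text
5.3667 [ 432.57793624 -198.83686309  289.94141318] [-3.13813071e+00  1.01828567e-03  7.61680637e-01] [ 0.49581711 -0.04397653 -0.33641293] [-5.69623232e-01  1.99986477e-01  1.79937262e+00 -1.84415202e-04
  1.14583824e+00  2.39570555e-01]
```

View pics/z7.png

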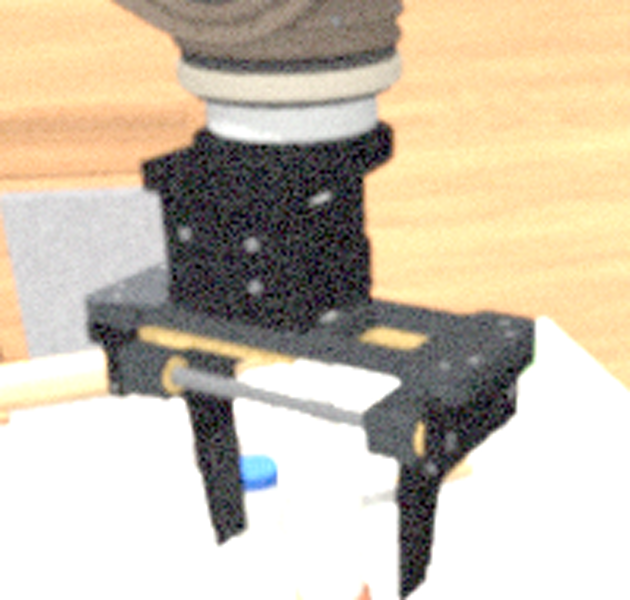

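View pics/grip7.png

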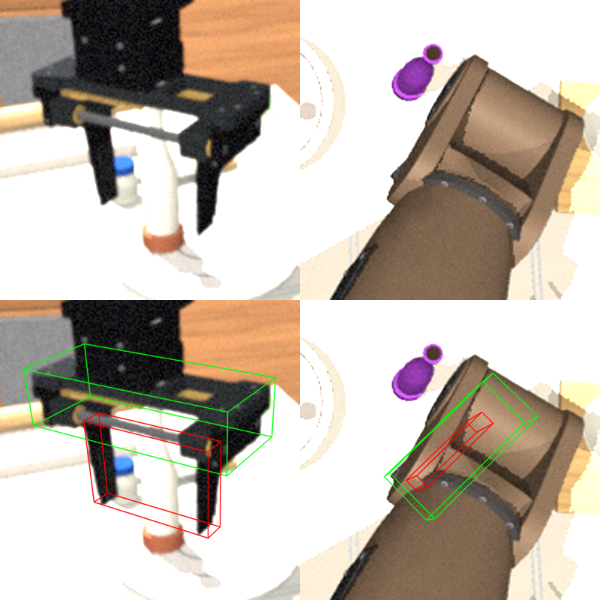

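Run:
```python
import numpy as np
from scipy.optimize import least_squares
D=[(1.06337,.491583,1.55944,244.3,575.0,214.05),(.435446,.272692,1.921956,395.33,256.37,214.88),(.447271,.216471,1.849542,392.75,261.53,264.7),(-.363627,.015585,1.08547,392.79,-79,659.17),(-.569623,.199986,1.799373,432.58,-198.84,289.94)]
D=np.array(D)
def fk(p,d):
    L1,a2,L2,h,a1,dd=p
    r=a1+L1*np.sin(d[1]+0)+L2*np.sin(d[1]+d[2]+a2);z=h+L1*np.cos(d[1])+L2*np.cos(d[1]+d[2]+a2)
    c,s=np.cos(d[0]),np.sin(d[0]);return np.array([c*r-s*dd,s*r+c*dd,z])
f=lambda p:np.concatenate([fk(p,d)-d[3:] for d in D])
r=least_squares(f,[600,0,550,0,0,80]);print(r.x.round(3),f(r.x).round(1))
p=r.x
for z in(70,150,290):
  for R in(330,360,400,450,850,900,925,950,1000,1050):
    rr=np.sqrt(max(R**2-p[5]**2,0))
    s=least_squares(lambda q:(fk([p[0],p[1],p[2],p[3],p[4],0],[0,*q])[[0,2]]-[rr,z])/100,[.3,1.8])
    j2,j3=s.x;print(z,R,round(j2,2),round(j3,2),"j5",round(np.pi-j2-j3,2),round(s.cost,3))
```

```text
[ 5.86764e+02  1.05000e-01  4.13215e+02 -7.49510e+01 -7.80000e-02
  6.58480e+01] [ 0.1  0.   0.  -0.4 -0.   0.  -0.2 -0.2  0.  -0.1  0.  -0.   0.6 -0.4
 -0. ]
70 330 0.38 2.4 j5 0.36 0.0
70 360 0.4 2.33 j5 0.41 0.0
70 400 0.44 2.24 j5 0.47 0.0
70 450 0.48 2.12 j5 0.54 0.0
70 850 0.96 0.98 j5 1.2 0.0
70 900 1.06 0.77 j5 1.32 0.0
70 925 1.11 0.64 j5 1.39 0.0
70 950 1.18 0.48 j5 1.48 0.0
70 1000 1.43 -0.11 j5 1.82 0.004
70 1050 1.43 -0.11 j5 1.81 0.168
150 330 0.18 2.3 j5 0.66 0.0
150 360 0.22 2.24 j5 0.68 0.0
150 400 0.28 2.16 j5 0.71 0.0
150 450 0.34 2.05 j5 0.76 0.0
150 850 0.9 0.91 j5 1.33 0.0
150 900 1.0 0.68 j5 1.45 0.0
150 925 1.07 0.54 j5 1.53 0.0
150 950 1.15 0.36 j5 1.64 0.0
150 1000 1.35 -0.11 j5 1.9 0.026
150 1050 1.36 -0.11 j5 1.89 0.259
290 330 -0.04 2.07 j5 1.11 0.0
290 360 0.01 2.02 j5 1.11 0.0
290 400 0.08 1.95 j5 1.11 0.0
290 450 0.16 1.85 j5 1.13 0.0
290 850 0.84 0.7 j5 1.61 0.0
290 900 0.98 0.4 j5 1.76 0.0
290 925 1.09 0.15 j5 1.9 0.0
290 950 1.2 -0.11 j5 2.04 0.012
290 1000 1.22 -0.11 j5 2.03 0.196
290 1050 1.24 -0.11 j5 2.01 0.602
```

The gripper's frame overhangs its fingers by about 27 mm on every side. With the tool straight down, the frame would hit the tall glaze before a fingertip reached the foot, so I need some tilt. I'll check what the arm does at the edge of its reach, in free air.

Call:
drive_tool:
  commands:
    - {"dx":33,"dy":-12,"dz":5,"yaw":0}
    - {"dx":38,"dy":-14,"dz":5,"yaw":0}
    - {"dx":38,"dy":-14,"dz":5,"yaw":0}
    - {"dx":38,"dy":-14,"dz":5,"yaw":0}
    - {"dx":38,"dy":-14,"dz":0,"yaw":0}

```text
t: 5.88
eef_pos: [620.8, -266.5, 317.4]
tcp_rot: [3.137, -0.001, 0.769]
ft_force: [-0.1, -0.7, 0.5]
opening: 1.002
```

Call:
drive_tool:
  commands:
    - {"dx":38,"dy":-14,"dz":0,"yaw":0}
    - {"dx":38,"dy":-14,"dz":0,"yaw":0}
    - {"dx":38,"dy":-14,"dz":0,"yaw":0}
    - {"dx":38,"dy":-14,"dz":0,"yaw":0}
    - {"dx":38,"dy":-14,"dz":0,"yaw":0}

```text
t: 6.3
eef_pos: [799.8, -332.2, 316.4]
tcp_rot: [3.14, -0.001, 0.769]
ft_force: [-0.1, 0.1, 0.0]
opening: 1.002
```

Call:
drive_tool:
  commands:
    - {"dx":38,"dy":-14,"dz":0,"yaw":0}
    - {"dx":38,"dy":-14,"dz":0,"yaw":0}
    - {"dx":38,"dy":-14,"dz":0,"yaw":0}
    - {"dx":38,"dy":-14,"dz":0,"yaw":0}
    - {"dx":38,"dy":-14,"dz":0,"yaw":0}

```text
t: 6.72
eef_pos: [877.2, -358.5, 280.8]
tcp_rot: [3.096, -0.021, 0.77]
ft_force: [0.4, 0.0, -0.6]
opening: 1.0
```

```bash
python3 -c "
from cell import env
s=env.state();print({k:s[k] for k in('t','joints','qvel','eef_pos','tcp_rot')})"
```

```text
{'t': 6.7167, 'joints': array([-0.45873444,  1.14296081,  0.04857969,  0.00433503,  1.89988128,
        0.34441435]), 'qvel': array([ 0.02415297,  0.11410413, -0.02594045,  0.01877624, -0.45825696,
        0.02847219]), 'eef_pos': array([ 877.23864512, -358.50228061,  280.76995829]), 'tcp_rot': array([ 3.09571905, -0.02072579,  0.76962694])}
```

Call:
drive_tool:
  commands:
    - {"dx":0,"dy":0,"dz":0,"yaw":0}
    - {"dx":0,"dy":0,"dz":0,"yaw":0}

```text
t: 6.88
eef_pos: [876.9, -358.7, 285.9]
tcp_rot: [3.09, -0.023, 0.769]
ft_force: [0.5, -0.2, 0.3]
opening: 1.0
```

Call:
drive_tool:
  commands:
    - {"dx":-20,"dy":8,"dz":0,"yaw":0}
    - {"dx":-20,"dy":8,"dz":0,"yaw":0}
    - {"dx":0,"dy":0,"dz":0,"yaw":0}

```text
t: 7.13
eef_pos: [848.2, -347.9, 287.1]
tcp_rot: [3.095, -0.021, 0.769]
ft_force: [0.3, -1.0, -0.3]
opening: 1.0
```

```bash
python3 -c "
from cell import env
s=env.state();print({k:s[k] for k in('t','joints','qvel','eef_pos','tcp_rot')})"
```

```text
{'t': 7.1333, 'joints': array([-0.46237696,  0.98476644,  0.39099074,  0.00407697,  1.71479846,
        0.34084419]), 'qvel': array([-0.00099962,  0.0769644 , -0.31579496,  0.00163564,  0.12574945,
        0.00556394]), 'eef_pos': array([ 848.19511328, -347.89388869,  287.0954594 ]), 'tcp_rot': array([ 3.09482127, -0.02082485,  0.76875033])}
```

Call:
drive_tool:
  commands:
    - {"dx":18,"dy":-7,"dz":0,"yaw":0}
    - {"dx":18,"dy":-7,"dz":0,"yaw":0}
    - {"dx":25,"dy":-10,"dz":0,"yaw":0}
    - {"dx":38,"dy":-15,"dz":0,"yaw":0}
    - {"dx":38,"dy":-15,"dz":0,"yaw":0}

```text
t: 7.55
eef_pos: [905.2, -369.8, 255.5]
tcp_rot: [3.027, -0.05, 0.771]
ft_force: [0.1, 0.2, 0.0]
opening: 1.003
```

```bash
cat > st.py <<'E'
from cell import env
import numpy as np
from scipy.spatial.transform import Rotation as Ro
np.set_printoptions(precision=4,suppress=True)
s=env.state();print(s['t'],s['joints'],s['qvel'],s['eef_pos'],s['tcp_rot'],s['ft_force'],s['opening'])
R=Ro.from_euler("xyz",s["tcp_rot"]).as_matrix();z=R[:,2];print("tilt",np.degrees(np.arccos(-z[2])),"toward az",np.degrees(np.arctan2(z[1],z[0])),"toolx az",np.degrees(np.arctan2(R[1,0],R[0,0])),"j1",np.degrees(s['joints'][0]))
E
python3 st.py
```

```text
7.55 [-0.4576  1.1724  0.0473  0.0085  1.7969  0.3478] [ 0.0109  0.1383  0.0001  0.0173 -0.4219  0.0138] [ 905.2225 -369.7919  255.505 ] [ 3.0268 -0.05    0.7707] [0.0876 0.1846 0.0288] 1.002575722754983
tilt 7.173765852776666 toward az -22.394798333413362 toolx az 44.15794573028791 j1 -26.217704550548532
```

The tilt persists and points outward. I'll back off a little and yaw so that further tilt adds up along the gripper's thin axis.

Call:
drive_tool:
  commands:
    - {"dx":-15,"dy":6,"dz":8,"yaw":-7}
    - {"dx":-15,"dy":6,"dz":8,"yaw":-7}
    - {"dx":-10,"dy":4,"dz":0,"yaw":-7}
    - {"dx":0,"dy":0,"dz":0,"yaw":-7}
    - {"dx":0,"dy":0,"dz":0,"yaw":-7}

```text
t: 7.97
eef_pos: [869.4, -355.5, 276.6]
tcp_rot: [3.023, -0.059, 0.177]
ft_force: [-0.2, -0.7, 0.1]
opening: 0.999
```

Call:
drive_tool:
  commands:
    - {"dx":0,"dy":0,"dz":0,"yaw":-7}
    - {"dx":0,"dy":0,"dz":0,"yaw":-7}
    - {"dx":0,"dy":0,"dz":0,"yaw":-7}
    - {"dx":0,"dy":0,"dz":0,"yaw":-7}
    - {"dx":0,"dy":0,"dz":0,"yaw":-7}

```text
t: 8.38
eef_pos: [869.7, -355.6, 274.8]
tcp_rot: [3.03, -0.06, -0.434]
ft_force: [-0.3, -0.6, -0.8]
opening: 0.999
```

Call:
drive_tool:
  commands:
    - {"dx":0,"dy":0,"dz":0,"yaw":-7}
    - {"dx":0,"dy":0,"dz":0,"yaw":-7}
    - {"dx":0,"dy":0,"dz":0,"yaw":0}

```text
t: 8.63
eef_pos: [869.7, -355.5, 273.1]
tcp_rot: [3.032, -0.058, -0.678]
ft_force: [0.5, 0.2, -0.6]
opening: 0.998
```

```bash
python3 st.py
```

```text
8.6333 [-0.4235  1.1192  0.1272 -0.1257  1.8645  1.7901] [-0.0039 -0.0228  0.0952  0.0117 -0.082  -0.2249] [ 869.6822 -355.5449  273.1247] [ 3.0324 -0.0579 -0.6779] [ 0.4774  0.176  -0.5993] 0.9979464024350716
tilt 7.080829454648117 toward az -101.01107824868579 toolx az -38.841088542513255 j1 -24.265708797320425
```

Call:
drive_tool:
  commands:
    - {"dx":18,"dy":-7,"dz":0,"yaw":0}
    - {"dx":25,"dy":-10,"dz":0,"yaw":0}
    - {"dx":38,"dy":-15,"dz":0,"yaw":0}
    - {"dx":38,"dy":-15,"dz":0,"yaw":0}
    - {"dx":38,"dy":-15,"dz":0,"yaw":0}

```text
t: 9.05
eef_pos: [909.4, -374.4, 228.8]
tcp_rot: [3.056, -0.142, -0.66]
ft_force: [0.4, -0.1, 0.1]
opening: 0.996
```

```bash
python3 st.py
```

```text
9.05 [-0.4254  1.2022  0.0474 -0.1189  1.7724  1.7807] [-0.0068  0.1313 -0.0002  0.0241 -0.4069  0.0152] [ 909.3868 -374.367   228.833 ] [ 3.0557 -0.142  -0.66  ] [ 0.439  -0.0568  0.0641] 0.9956767885698987
tilt 9.497063510041455 toward az -69.13422739593365 toolx az -37.81496104350431 j1 -24.375110004483286
```

Call:
drive_tool:
  commands:
    - {"dx":38,"dy":-15,"dz":0,"yaw":0}
    - {"dx":38,"dy":-15,"dz":0,"yaw":0}
    - {"dx":38,"dy":-15,"dz":0,"yaw":0}
    - {"dx":38,"dy":-15,"dz":0,"yaw":0}
    - {"dx":38,"dy":-15,"dz":0,"yaw":0}

```text
t: 9.47
eef_pos: [950.7, -393.7, 184.5]
tcp_rot: [3.086, -0.254, -0.652]
ft_force: [-0.1, -0.1, -0.1]
opening: 0.999
```

```bash
python3 st.py
```

```text
9.4667 [-0.4278  1.2541  0.0474 -0.1097  1.6042  1.7854] [-0.0057  0.1181 -0.0003  0.0207 -0.4007  0.0087] [ 950.6986 -393.747   184.5364] [ 3.0865 -0.2538 -0.652 ] [-0.1497 -0.0902 -0.1377] 0.998955064689303
tilt 14.872136191534741 toward az -49.7498302964669 toolx az -37.35736488465197 j1 -24.510765488328975
```

Call:
drive_tool:
  commands:
    - {"dx":38,"dy":-15,"dz":4,"yaw":0}
    - {"dx":38,"dy":-15,"dz":4,"yaw":0}
    - {"dx":38,"dy":-15,"dz":4,"yaw":0}
    - {"dx":38,"dy":-15,"dz":4,"yaw":0}
    - {"dx":38,"dy":-15,"dz":4,"yaw":0}

```text
t: 9.88
eef_pos: [985.6, -410.0, 165.7]
tcp_rot: [3.119, -0.37, -0.647]
ft_force: [0.2, 0.6, -0.5]
opening: 0.998
```

```bash
python3 st.py
```

```text
9.8833 [-0.4305  1.2832  0.0474 -0.1009  1.4541  1.7855] [-0.0046  0.07   -0.0028  0.0223 -0.3588  0.0013] [ 985.6277 -410.0341  165.685 ] [ 3.1188 -0.3701 -0.6472] [ 0.2327  0.5746 -0.4574] 0.9983291326148717
tilt 21.241342802492635 toward az -40.69693411030437 toolx az -37.0831597716016 j1 -24.66544772458758
```

Call:
drive_tool:
  commands:
    - {"dx":38,"dy":-15,"dz":6,"yaw":0}
    - {"dx":38,"dy":-15,"dz":6,"yaw":0}
    - {"dx":38,"dy":-15,"dz":6,"yaw":0}
    - {"dx":-20,"dy":8,"dz":10,"yaw":0}
    - {"dx":-30,"dy":12,"dz":20,"yaw":0}

```text
t: 10.3
eef_pos: [976.6, -408.2, 175.1]
tcp_rot: [3.137, -0.435, -0.646]
ft_force: [2.2, -1.2, -1.0]
opening: 1.002
```

```bash
python3 st.py
```

```text
10.3 [-0.4343  1.1398  0.3755 -0.0999  1.2023  1.7996] [-0.0144 -1.096   1.9825 -0.0291 -0.926   0.084 ] [ 976.5787 -408.1515  175.0757] [ 3.1371 -0.4351 -0.6462] [ 2.2136 -1.1666 -1.0158] 1.0017597501423823
tilt 24.92957380970548 toward az -37.628546885507326 toolx az -37.022043214568285 j1 -24.88111984515293
```

Call:
drive_tool:
  commands:
    - {"dx":-20,"dy":8,"dz":33,"yaw":0}
    - {"dx":-20,"dy":8,"dz":33,"yaw":0}
    - {"dx":-20,"dy":8,"dz":33,"yaw":0}
    - {"dx":-20,"dy":8,"dz":33,"yaw":0}
    - {"dx":-36,"dy":14,"dz":10,"yaw":0}
  grip: 0.2

```text
t: 10.72
eef_pos: [861.9, -362.7, 332.0]
tcp_rot: [3.141, -0.451, -0.648]
ft_force: [2.2, -0.7, 1.5]
opening: 0.704
```

Call:
drive_tool:
  commands:
    - {"dx":-38,"dy":15,"dz":0,"yaw":0}
    - {"dx":-38,"dy":15,"dz":0,"yaw":0}
    - {"dx":-38,"dy":15,"dz":0,"yaw":0}
    - {"dx":-38,"dy":15,"dz":0,"yaw":0}
    - {"dx":-38,"dy":15,"dz":0,"yaw":0}

```text
t: 11.13
eef_pos: [669.4, -286.5, 325.2]
tcp_rot: [3.139, -0.443, -0.647]
ft_force: [1.0, -0.9, 0.4]
opening: 0.357
```

Call:
drive_tool:
  commands:
    - {"dx":-38,"dy":15,"dz":0,"yaw":0}
    - {"dx":-38,"dy":15,"dz":0,"yaw":0}
    - {"dx":-38,"dy":15,"dz":0,"yaw":0}
    - {"dx":-38,"dy":15,"dz":0,"yaw":0}
    - {"dx":-38,"dy":15,"dz":0,"yaw":0}

```text
t: 11.55
eef_pos: [479.8, -211.8, 324.4]
tcp_rot: [3.138, -0.443, -0.647]
ft_force: [0.4, -1.1, 0.2]
opening: 0.204
```

```bash
python3 st.py
```

```text
11.55 [-0.5093  0.0881  1.9148 -0.0963  0.7017  1.7686] [-0.1469 -0.7952  0.9441  0.0742 -0.1655 -0.1803] [ 479.8222 -211.7905  324.3928] [ 3.1382 -0.4434 -0.6466] [ 0.3605 -1.1072  0.1845] 0.2035084486219172
tilt 25.404304404281795 toward az -37.496385151058305 toolx az -37.04748977452441 j1 -29.180496041644904
```

```bash
cat > kin.py <<'E'
import numpy as np
from scipy.spatial.transform import Rotation as Ro
from scipy.optimize import least_squares
D=[([1.0634,.4916,1.5594,0,1.0917,-.1056],[244.3,575.0,214.05],[3.1415,0,2.7398]),
([.435446,.272692,1.921956,-.000967,.946442,-.729245],[395.33,256.37,214.88],[-3.14144,.00092,2.73605]),
([-.363627,.015585,1.08547,-.000145,2.04028,-.345332],[392.79,-79,659.17],[3.1414,.0002,1.55244]),
([-.4235,1.1192,.1272,-.1257,1.8645,1.7901],[869.68,-355.54,273.12],[3.0324,-.0579,-.6779]),
([-.4305,1.2832,.0474,-.1009,1.4541,1.7855],[985.63,-410.03,165.69],[3.1188,-.3701,-.6472]),
([-.5093,.0881,1.9148,-.0963,.7017,1.7686],[479.82,-211.79,324.39],[3.1382,-.4434,-.6466])]
def fk(p,q,s4=1,s6=1):
    L1,e,L2,h,dd,L,c=p
    Rz=lambda a:Ro.from_euler("z",a);Ry=lambda a:Ro.from_euler("y",a)
    A=Rz(q[0])*Ry(q[1]);B=A*Ry(q[2]);W=B*Rz(s4*q[3])*Ry(q[4])
    T=W*Rz(s6*q[5]+c)
    pos=np.array([0,0,h])+Rz(q[0]).apply([0,dd,0])+A.apply([0,0,L1])+B.apply([e,0,L2])+T.apply([0,0,L])
    return pos,T
def fit(s4,s6):
    def f(p):
        o=[]
        for q,x,r in D:
            a,T=fk(p,q,s4,s6);o+=list(a-x);o+=list(300*(Ro.from_euler("xyz",r).inv()*T).as_rotvec())
        return o
    best=min((least_squares(f,[587,43,411,190,66,265,c]) for c in(0,1.57,3.14,-1.57)),key=lambda r:r.cost)
    return best
if __name__=="__main__":
    for s4 in(1,-1):
        for s6 in(1,-1):
            r=fit(s4,s6);print(s4,s6,r.cost.round(1),r.x.round(2))
E
python3 kin.py
```

```text
1 1 0.1 [586.79  43.12 411.   196.74  65.9  271.88   1.57]
1 -1 288046.6 [ 5.8679e+02  4.3120e+01  4.1100e+02  1.9674e+02  6.5900e+01  2.7188e+02
 -1.8000e-01]
-1 1 8326.6 [589.65  40.91 414.35 157.41  41.97 235.42   1.55]
-1 -1 304918.6 [ 5.8965e+02  4.0910e+01  4.1435e+02  1.5741e+02  4.1970e+01  2.3542e+02
 -2.0000e-01]
```

```bash
cat > ik.py <<'E'
from kin import *
P=fit(1,1).x
lo=np.array([-3.1,-.84,.05,-1.13,.06,-2.69]);hi=np.array([3.1,2.19,2.79,4.28,2.93,2.69])
def rot(tilt,taz,xaz=None):
    # tool down then tilt toward taz
    xaz=taz if xaz is None else xaz
    R0=Ro.from_euler("z",xaz)*Ro.from_euler("x",np.pi)
    ax=np.array([np.sin(taz),-np.cos(taz),0]) # rotate -z toward taz
    return Ro.from_rotvec(ax*tilt)*R0
def ik(pos,T,seeds):
    sols=[]
    for s in seeds:
        f=lambda q:np.r_[(fk(P,q)[0]-pos)/100,(T.inv()*fk(P,q)[1]).as_rotvec()]
        r=least_squares(f,np.clip(s,lo+.01,hi-.01),bounds=(lo,hi))
        if r.cost<1e-6 and not any(np.abs(r.x-o).max()<.02 for o in sols):sols.append(r.x)
    return sols
E
python3 - <<'E'
from ik import *
np.set_printoptions(precision=2,suppress=True)
print(np.degrees(np.arccos(-rot(.4,-.3).as_matrix()[2,2])),rot(.4,-.3).as_matrix()[:,2])
seeds=[np.array([.1,.3,2.2,j4,j5,j6]) for j4 in(0,1.5,3,4.1) for j5 in(.3,) for j6 in(-2.2,-1,0,1,2)]
for taz in(-19,):
  for tilt in(18,21,25,30,35,40):
    for nm,pos in(("start",(423,122,69)),("end",(518.5,89,69))):
      for flip in(0,np.pi):
        for s in ik(np.array(pos),rot(np.radians(tilt),np.radians(taz),np.radians(taz)+flip),seeds): print(tilt,nm,int(flip>0),s)
E
```

```text
22.918311805232907 [ 0.37 -0.12 -0.92]
18 start 1 [ 0.23  0.45  2.31 -0.97  0.2  -0.06]
18 end 0 [ 0.11  0.51  2.12 -0.55  0.26  2.53]
18 end 1 [ 0.11  0.51  2.12 -0.55  0.26 -0.61]
21 end 1 [ 0.13  0.51  2.15 -0.84  0.21 -0.31]
30 start 0 [ 0.32  0.49  2.41  4.17  0.36 -1.98]
30 start 1 [0.32 0.49 2.41 4.17 0.36 1.16]
35 start 0 [ 0.36  0.53  2.45  4.02  0.49 -1.79]
35 start 1 [0.36 0.53 2.45 4.02 0.49 1.35]
35 end 0 [ 0.19  0.55  2.28  4.05  0.37 -2.  ]
35 end 1 [0.19 0.55 2.28 4.05 0.37 1.14]
40 start 0 [ 0.4   0.57  2.49  3.94  0.64 -1.66]
40 start 1 [0.4  0.57 2.49 3.94 0.64 1.48]
40 end 0 [ 0.22  0.58  2.32  3.9   0.51 -1.82]
40 end 1 [0.22 0.58 2.32 3.9  0.51 1.32]
```

Call:
drive_tool:
  commands:
    - {"dx":30,"dy":-12,"dz":6,"yaw":5}
    - {"dx":38,"dy":-15,"dz":6,"yaw":5}
    - {"dx":38,"dy":-15,"dz":6,"yaw":5}
    - {"dx":38,"dy":-15,"dz":6,"yaw":0}
    - {"dx":38,"dy":-15,"dz":6,"yaw":0}

```text
t: 11.97
eef_pos: [664.6, -285.7, 355.9]
tcp_rot: [3.135, -0.444, -0.384]
ft_force: [0.1, -0.1, -0.9]
opening: 0.201
```

Call:
drive_tool:
  commands:
    - {"dx":38,"dy":-15,"dz":6,"yaw":0}
    - {"dx":38,"dy":-15,"dz":6,"yaw":0}
    - {"dx":38,"dy":-15,"dz":6,"yaw":0}
    - {"dx":38,"dy":-15,"dz":6,"yaw":0}
    - {"dx":38,"dy":-15,"dz":6,"yaw":0}

```text
t: 12.38
eef_pos: [851.1, -358.4, 385.5]
tcp_rot: [3.136, -0.443, -0.384]
ft_force: [0.1, -0.3, 0.6]
opening: 0.2
```

Call:
drive_tool:
  commands:
    - {"dx":38,"dy":-15,"dz":0,"yaw":0}
    - {"dx":30,"dy":-12,"dz":0,"yaw":0}
    - {"dx":30,"dy":-12,"dz":0,"yaw":0}
    - {"dx":38,"dy":-15,"dz":0,"yaw":0}
    - {"dx":38,"dy":-15,"dz":0,"yaw":0}

```text
t: 12.8
eef_pos: [952.5, -398.3, 365.1]
tcp_rot: [3.136, -0.464, -0.384]
ft_force: [-0.5, -0.2, 3.5]
opening: 0.203
```

```bash
python3 st.py
```

```text
12.8 [-0.4686  1.0829  0.0469  0.0327  1.5489  1.4945] [ 0.0222  0.4156  0.0193  0.0083 -0.1599  0.0219] [ 952.5303 -398.3146  365.082 ] [ 3.1365 -0.4639 -0.3841] [-0.4524 -0.2016  3.4981] 0.20341571600864763
tilt 26.58231401655758 toward az -22.65946997758779 toolx az -22.00629935908695 j1 -26.846633304860987
```

Call:
drive_tool:
  commands:
    - {"dx":38,"dy":-15,"dz":0,"yaw":0}
    - {"dx":38,"dy":-15,"dz":0,"yaw":0}
    - {"dx":38,"dy":-15,"dz":0,"yaw":0}
    - {"dx":38,"dy":-15,"dz":0,"yaw":0}
    - {"dx":38,"dy":-15,"dz":0,"yaw":0}

```text
t: 13.22
eef_pos: [1006.7, -416.9, 309.2]
tcp_rot: [3.135, -0.583, -0.383]
ft_force: [-0.2, -0.3, -0.1]
opening: 0.204
```

```bash
python3 st.py
```

```text
13.2167 [-0.4623  1.1607  0.0474  0.0375  1.352   1.4964] [ 0.0135  0.1782  0.0004  0.0151 -0.4476  0.0006] [1006.6963 -416.9091  309.1779] [ 3.1345 -0.5827 -0.3829] [-0.1728 -0.3274 -0.0649] 0.20350766610110438
tilt 33.38604600785262 toward az -22.67616055309938 toolx az -21.940038110242167 j1 -26.48761840011662
```

Call:
drive_tool:
  commands:
    - {"dx":38,"dy":-15,"dz":0,"yaw":0}
    - {"dx":38,"dy":-15,"dz":0,"yaw":0}
    - {"dx":38,"dy":-15,"dz":0,"yaw":0}
    - {"dx":38,"dy":-15,"dz":0,"yaw":0}
    - {"dx":-15,"dy":6,"dz":10,"yaw":0}

```text
t: 13.63
eef_pos: [1032.6, -425.2, 262.4]
tcp_rot: [3.135, -0.66, -0.383]
ft_force: [2.2, -2.6, -4.4]
opening: 0.199
```

Call:
drive_tool:
  commands:
    - {"dx":-25,"dy":10,"dz":15,"yaw":0}
    - {"dx":-30,"dy":15,"dz":20,"yaw":0}
    - {"dx":-30,"dy":15,"dz":20,"yaw":0}
    - {"dx":-34,"dy":18,"dz":0,"yaw":0}
    - {"dx":-34,"dy":18,"dz":0,"yaw":0}

```text
t: 14.05
eef_pos: [889.3, -354.0, 332.8]
tcp_rot: [3.133, -0.678, -0.382]
ft_force: [1.8, -0.2, -0.4]
opening: 0.201
```

```bash
python3 st.py
```

```text
14.05 [-0.459   0.7095  0.9947  0.0575  0.7611  1.4691] [ 0.0187 -0.881   1.801   0.0334 -0.8737 -0.0468] [ 889.3177 -353.9517  332.7638] [ 3.1329 -0.678  -0.3819] [ 1.7546 -0.2131 -0.3919] 0.2012832723116771
tilt 38.8512364649478 toward az -22.677039672739678 toolx az -21.882498709434877 j1 -26.296961746777
```

```bash
cat > plan.py <<'E'
from ik import *
np.set_printoptions(precision=2,suppress=True)
def run(q0,wps,T0,xy0,step=20):
    # wps: (x,y,z,yawdelta deg total)
    q=np.array(q0);pos=np.array(xy0,float);yaw=0.;worst=[]
    for w in wps:
        tp=np.array(w[:3],float);n=int(max(np.linalg.norm(tp-pos)/step,abs(w[3]-yaw)/4,1))+1
        for i in range(1,n+1):
            p=pos+(tp-pos)*i/n;y=yaw+(w[3]-yaw)*i/n;T=Ro.from_euler("z",y,degrees=True)*T0
            f=lambda x:np.r_[(fk(P,x)[0]-p)/100,(T.inv()*fk(P,x)[1]).as_rotvec()]
            r=least_squares(f,np.clip(q,lo+1e-4,hi-1e-4),bounds=(lo,hi));worst.append((r.x[4],np.abs(r.x-q).max(),r.cost));q=r.x
        pos=tp;yaw=w[3];a=np.array(worst[-n:]);print(w,q,"minj5 %.2f maxstep %.2f cost %.1e"%(a[:,0].min(),a[:,1].max(),a[:,2].max()))
    return q
E
python3 - <<'E'
from plan import *
q0=[-.459,.7095,.9947,.0575,.7611,1.4691]
p0,T0=fk(P,q0)
for A in(50,65,80):
  for Z in (333,):
    print(A);run(q0,[(640,-260,335,0),(430,-150,335,A),(400,0,335,A),(410,125,335,A),(410,125,110,A),(415,124,110,5),(423,122,69,4),(518,90,69,4)],T0,p0)
E
```

```text
50
(640, -260, 335, 0) [-0.51  0.28  1.73  0.16  0.46  1.33] minj5 0.46 maxstep 0.07 cost 6.2e-22
(430, -150, 335, 50) [-0.87  0.03  2.05  0.78  1.05 -0.19] minj5 0.47 maxstep 0.18 cost 9.4e-20
(400, 0, 335, 50) [-0.56 -0.16  2.21  0.79  0.87  0.07] minj5 0.87 maxstep 0.05 cost 4.1e-26
(410, 125, 335, 50) [-0.07 -0.15  2.21  0.64  0.58  0.55] minj5 0.58 maxstep 0.09 cost 7.5e-20
(410, 125, 110, 50) [-0.07  0.41  2.58  2.47  0.55 -1.43] minj5 0.34 maxstep 0.25 cost 4.2e-19
(415, 124, 110, 5) [ 0.39  0.43  2.47  4.11  0.51 -1.91] minj5 0.50 maxstep 0.14 cost 8.4e-19
(423, 122, 69, 4) [ 0.38  0.56  2.48  3.94  0.61 -1.69] minj5 0.54 maxstep 0.08 cost 4.4e-19
(518, 90, 69, 4) [ 0.21  0.57  2.32  3.92  0.48 -1.86] minj5 0.48 maxstep 0.03 cost 5.3e-19
65
(640, -260, 335, 0) [-0.51  0.28  1.73  0.16  0.46  1.33] minj5 0.46 maxstep 0.07 cost 6.2e-22
(430, -150, 335, 65) [-0.88  0.1   1.97  0.73  1.22 -0.37] minj5 0.47 maxstep 0.18 cost 1.2e-21
(400, 0, 335, 65) [-0.62 -0.09  2.16  0.78  1.06 -0.19] minj5 1.06 maxstep 0.04 cost 3.0e-29
(410, 125, 335, 65) [-0.2  -0.11  2.18  0.78  0.8   0.14]
[... 467 characters left out ...]
1.33] minj5 0.46 maxstep 0.07 cost 6.2e-22
(430, -150, 335, 80) [-0.86  0.17  1.88  0.66  1.37 -0.53] minj5 0.47 maxstep 0.18 cost 6.6e-19
(400, 0, 335, 80) [-0.63 -0.01  2.09  0.73  1.22 -0.39] minj5 1.22 maxstep 0.04 cost 8.1e-30
(410, 125, 335, 80) [-0.27 -0.05  2.12  0.79  1.   -0.13] minj5 1.00 maxstep 0.06 cost 1.4e-28
(410, 125, 110, 80) [-0.27  0.43  2.44  1.53  0.64 -1.15] minj5 0.64 maxstep 0.12 cost 3.1e-20
(415, 124, 110, 5) [ 0.39  0.43  2.47  4.11  0.51 -1.91] minj5 0.50 maxstep 0.15 cost 2.3e-18
(423, 122, 69, 4) [ 0.38  0.56  2.48  3.94  0.61 -1.69] minj5 0.54 maxstep 0.08 cost 4.4e-19
(518, 90, 69, 4) [ 0.21  0.57  2.32  3.92  0.48 -1.86] minj5 0.48 maxstep 0.03 cost 5.3e-19
```

Call:
drive_tool:
  commands:
    - {"dx":-36,"dy":13,"dz":0,"yaw":0}
    - {"dx":-36,"dy":13,"dz":0,"yaw":0}
    - {"dx":-36,"dy":13,"dz":0,"yaw":0}
    - {"dx":-36,"dy":13,"dz":0,"yaw":0}
    - {"dx":-36,"dy":13,"dz":0,"yaw":0}

```text
t: 14.47
eef_pos: [709.4, -289.1, 330.0]
tcp_rot: [3.133, -0.675, -0.382]
ft_force: [1.4, -0.9, 0.7]
opening: 0.197
```

Call:
drive_tool:
  commands:
    - {"dx":-36,"dy":13,"dz":0,"yaw":3}
    - {"dx":-30,"dy":13,"dz":0,"yaw":6}
    - {"dx":-22,"dy":10,"dz":0,"yaw":7}
    - {"dx":-22,"dy":10,"dz":0,"yaw":7}
    - {"dx":-22,"dy":10,"dz":0,"yaw":7}

```text
t: 14.88
eef_pos: [603.4, -246.2, 328.2]
tcp_rot: [3.126, -0.663, 0.023]
ft_force: [0.4, 0.6, -0.2]
opening: 0.201
```

Call:
drive_tool:
  commands:
    - {"dx":-22,"dy":10,"dz":0,"yaw":7}
    - {"dx":-22,"dy":10,"dz":0,"yaw":7}
    - {"dx":-22,"dy":10,"dz":0,"yaw":7}
    - {"dx":-22,"dy":10,"dz":0,"yaw":7}
    - {"dx":-22,"dy":10,"dz":0,"yaw":7}

```text
t: 15.3
eef_pos: [492.7, -196.9, 326.7]
tcp_rot: [3.122, -0.655, 0.636]
ft_force: [-0.8, 0.0, -0.4]
opening: 0.197
```

```bash
python3 st.py
```

```text
15.3 [-0.8287  0.1925  1.8654  0.7402  1.1094 -0.238 ] [-0.3406 -0.0774  0.1056 -0.2182  1.0578 -1.332 ] [ 492.7115 -196.8997  326.7108] [ 3.1221 -0.6555  0.636 ] [-0.7714  0.0339 -0.4117] 0.1973877436669322
tilt 37.56972359372815 toward az 34.601022095412205 toolx az 36.437628050427534 j1 -47.481075362656696
```

Call:
drive_tool:
  commands:
    - {"dx":-15,"dy":28,"dz":0,"yaw":3}
    - {"dx":-16,"dy":33,"dz":0,"yaw":3}
    - {"dx":-16,"dy":33,"dz":0,"yaw":2}
    - {"dx":-16,"dy":33,"dz":0,"yaw":0}
    - {"dx":-16,"dy":33,"dz":0,"yaw":0}

```text
t: 15.72
eef_pos: [414.5, -36.1, 325.8]
tcp_rot: [3.123, -0.655, 0.769]
ft_force: [0.8, -1.5, -0.2]
opening: 0.204
```

Call:
drive_tool:
  commands:
    - {"dx":-8,"dy":33,"dz":0,"yaw":0}
    - {"dx":0,"dy":33,"dz":0,"yaw":0}
    - {"dx":0,"dy":33,"dz":0,"yaw":0}
    - {"dx":2,"dy":33,"dz":0,"yaw":0}
    - {"dx":2,"dy":25,"dz":0,"yaw":0}

```text
t: 16.13
eef_pos: [411.2, 122.8, 327.2]
tcp_rot: [3.123, -0.66, 0.769]
ft_force: [0.6, -0.6, -0.0]
opening: 0.198
```

```bash
python3 st.py
```

```text
16.1333 [-0.1947 -0.0968  2.1794  0.7687  0.7887  0.1305] [ 1.0428  0.0574 -0.0489 -0.0889 -0.6238  0.8643] [411.192  122.7541 327.1588] [ 3.1232 -0.6601  0.7695] [ 0.5875 -0.6048 -0.0333] 0.19791399635349466
tilt 37.83377348801345 toward az 42.36484756652626 toolx az 44.08682642165459 j1 -11.15416602739577
```

Now I'll descend to z ≈ 110 at a moderate speed.

Call:
drive_tool:
  commands:
    - {"dx":0,"dy":0,"dz":-15,"yaw":0}
    - {"dx":0,"dy":0,"dz":-25,"yaw":0}
    - {"dx":0,"dy":0,"dz":-25,"yaw":0}
    - {"dx":0,"dy":0,"dz":-25,"yaw":0}
    - {"dx":0,"dy":0,"dz":-25,"yaw":0}

```text
t: 16.55
eef_pos: [412.2, 120.4, 210.0]
tcp_rot: [3.122, -0.657, 0.77]
ft_force: [1.1, 0.1, 0.6]
opening: 0.203
```

Call:
drive_tool:
  commands:
    - {"dx":0,"dy":0,"dz":-20,"yaw":0}
    - {"dx":0,"dy":0,"dz":-20,"yaw":0}
    - {"dx":0,"dy":0,"dz":-20,"yaw":0}
    - {"dx":0,"dy":0,"dz":-20,"yaw":0}
    - {"dx":0,"dy":0,"dz":-20,"yaw":0}

```text
t: 16.97
eef_pos: [412.6, 120.0, 109.0]
tcp_rot: [3.124, -0.655, 0.769]
ft_force: [0.4, -0.0, -0.6]
opening: 0.199
```

```bash
python3 st.py
```

```text
16.9667 [-0.2006  0.4101  2.5085  1.9122  0.5501 -1.2451] [ 0.0002  0.8     0.2589  1.6803  0.2964 -1.9615] [412.6353 120.006  108.9954] [ 3.1237 -0.6554  0.7694] [ 0.3544 -0.0108 -0.5994] 0.19859221384799916
tilt 37.56323215945547 toward az 42.406798790160195 toolx az 44.08465385470694 j1 -11.492778513430366
```

Call:
drive_tool:
  commands:
    - {"dx":0,"dy":0,"dz":-2,"yaw":-5}
    - {"dx":0,"dy":0,"dz":-2,"yaw":-5}
    - {"dx":0,"dy":0,"dz":-2,"yaw":-6}
    - {"dx":0,"dy":0,"dz":-2,"yaw":-6}
    - {"dx":0,"dy":0,"dz":-2,"yaw":-6}

```text
t: 17.38
eef_pos: [412.8, 121.5, 100.8]
tcp_rot: [3.132, -0.659, 0.313]
ft_force: [1.0, -0.7, 0.5]
opening: 0.198
```

Call:
drive_tool:
  commands:
    - {"dx":0,"dy":0,"dz":-2,"yaw":-6}
    - {"dx":0,"dy":0,"dz":-2,"yaw":-6}
    - {"dx":0,"dy":0,"dz":-2,"yaw":-6}
    - {"dx":0,"dy":0,"dz":-2,"yaw":-6}
    - {"dx":0,"dy":0,"dz":0,"yaw":0}

```text
t: 17.8
eef_pos: [413.3, 123.6, 93.7]
tcp_rot: [3.139, -0.661, -0.07]
ft_force: [0.7, -0.3, 0.1]
opening: 0.197
```

```bash
python3 st.py; python3 look.py 8 160
```

```text
17.8 [ 0.2668  0.464   2.5455  3.5527  0.5378 -1.6594] [-0.0644 -0.0037  0.0394 -0.4343  0.018   0.0818] [413.3319 123.6034  93.7203] [ 3.1395 -0.6608 -0.0698] [ 0.7038 -0.2622  0.0581] 0.19653356241456743
tilt 37.85881340940279 toward az -4.196569660917709 toolx az -4.000426294677829 j1 15.287740883491528
17.8 [413.33187432 123.60341223  93.72029839] [ 3.13949169 -0.66075811 -0.06982061] [ 0.70375155 -0.26222854  0.0581256 ] [ 0.26682141  0.46398303  2.54553407  3.55270243  0.53779069 -1.65935674]
```

View pics/grip8.png

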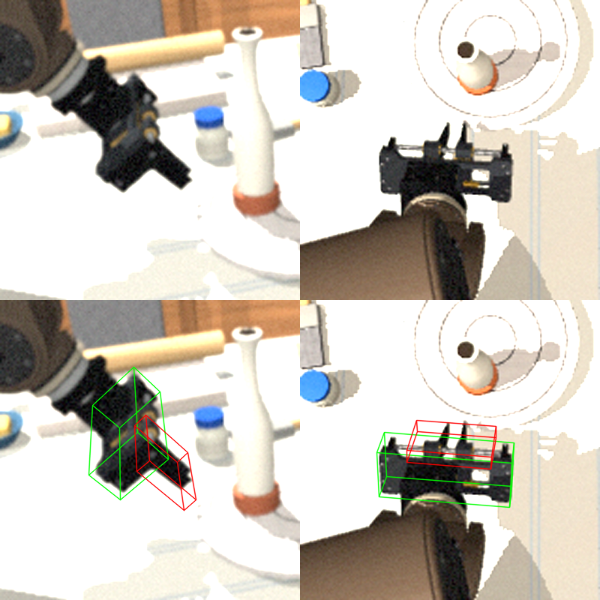

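Call:
drive_tool:
  commands:
    - {"dx":3,"dy":0,"dz":-5,"yaw":-4}
    - {"dx":3,"dy":-1,"dz":-6,"yaw":-4}
    - {"dx":2,"dy":-1,"dz":-6,"yaw":-3}
    - {"dx":2,"dy":0,"dz":-4,"yaw":0}
    - {"dx":0,"dy":0,"dz":-3,"yaw":0}

```text
t: 18.32
eef_pos: [422.0, 120.5, 68.5]
tcp_rot: [3.139, -0.657, -0.253]
ft_force: [-0.1, 0.4, 0.2]
opening: 0.199
```

```bash
python3 st.py; python3 look.py 9 160
python3 - <<'E'
from h import *
for n,win,w0 in(("side",(285,170,40,45),(551,84)),("top",(275,180,50,45),(560,77))):
    im=cv2.imread(f"pics/{n}9.png"); print(n,fitwheel(im,n,w0)[0][:2],fitvase(im,n,win,(505,95)))
E
```

```text
18.3167 [ 0.3416  0.5501  2.5012  3.8162  0.5847 -1.6667] [-0.0059  0.1176  0.0505 -0.1341  0.1157  0.1734] [422.0404 120.5292  68.4967] [ 3.1388 -0.6573 -0.2534] [-0.1358  0.3584  0.1514] 0.19856025934256596
tilt 37.66095554616351 toward az -14.776297190917678 toolx az -14.51733949661182 j1 19.573238333197974
18.3167 [422.04035197 120.52917263  68.49669734] [ 3.1388312  -0.65730273 -0.25337537] [-0.13575435  0.35838691  0.15137412] [ 0.34161745  0.55010675  2.5012181   3.81622945  0.58467824 -1.66666088]
side [554.50056735  76.0029367 ] (array([498.86481926,  97.66002066]), np.float64(66.125), np.float32(236.0))
top [555.25460272  77.1295333 ] (array([499.65995789,  95.28793335]), np.float64(24.5625), np.float32(92.0))
```

View pics/grip9.png

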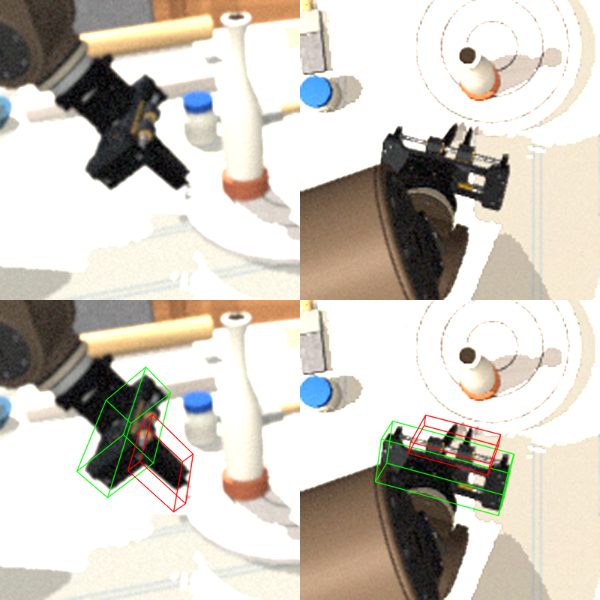

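Call:
drive_tool:
  commands:
    - {"dx":8,"dy":-2.5,"dz":1,"yaw":0}
    - {"dx":8,"dy":-2.5,"dz":0,"yaw":0}
    - {"dx":8,"dy":-2.5,"dz":0,"yaw":0}
    - {"dx":6,"dy":-2,"dz":0,"yaw":0}
    - {"dx":0,"dy":0,"dz":0,"yaw":0}

```text
t: 18.83
eef_pos: [452.5, 110.0, 69.8]
tcp_rot: [3.139, -0.658, -0.259]
ft_force: [-0.8, 0.6, 0.4]
opening: 0.201
```

Call:
drive_tool:
  commands:
    - {"dx":3,"dy":-1,"dz":0,"yaw":0}
    - {"dx":3,"dy":-1,"dz":0,"yaw":0}
    - {"dx":3,"dy":-1,"dz":0,"yaw":0}
    - {"dx":3,"dy":-1,"dz":0,"yaw":0}
    - {"dx":3,"dy":-1,"dz":0,"yaw":0}

```text
t: 19.25
eef_pos: [465.6, 105.6, 69.2]
tcp_rot: [3.138, -0.655, -0.257]
ft_force: [-3.5, 0.6, 0.9]
opening: 0.199
```

```bash
python3 st.py; python3 look.py 10 120
python3 - <<'E'
from h import *
for n,win,w0 in(("side",(285,165,50,50),(551,84)),("top",(275,175,60,50),(560,77))):
    im=cv2.imread(f"pics/{n}10.png"); print(n,fitvase(im,n,win,(505,95)))
E
```

```text
19.25 [ 0.2579  0.5495  2.4221  3.8079  0.5138 -1.7485] [-0.0638  0.0041 -0.0653 -0.0105 -0.0507 -0.0567] [465.5876 105.5532  69.1621] [ 3.1376 -0.6551 -0.2575] [-3.4733  0.6457  0.8607] 0.19885182811598215
tilt 37.53648821382323 toward az -15.131468021043224 toolx az -14.753643374315573 j1 14.77709528192627
19.25 [465.58763382 105.55315202  69.16209921] [ 3.137575   -0.6551248  -0.25749965] [-3.47328298  0.64568008  0.86067749] [ 0.25790897  0.54951771  2.42206383  3.80793347  0.51378895 -1.74852983]
side (array([501.51293069,  97.87572637]), np.float64(61.5), np.float32(246.0))
top (array([503.47021331,  95.02682988]), np.float64(22.875), np.float32(96.0))
```

View pics/grip10.png

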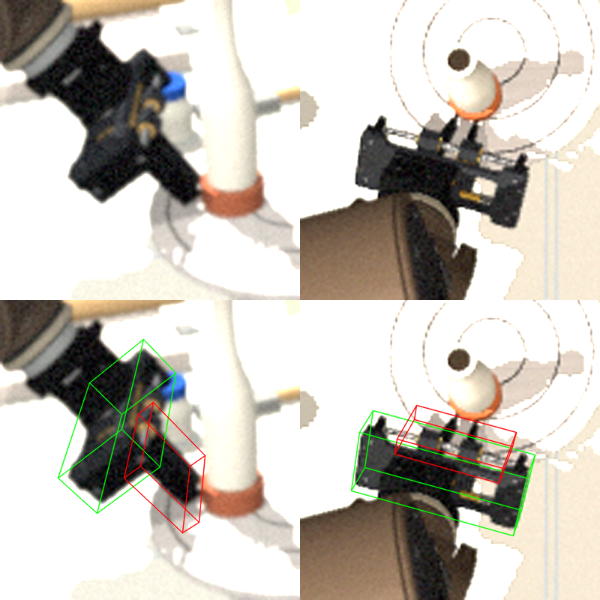

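Call:
drive_tool:
  commands:
    - {"dx":3,"dy":-1.1,"dz":0.2,"yaw":0}
    - {"dx":3,"dy":-1.1,"dz":0.2,"yaw":0}
    - {"dx":3,"dy":-1.1,"dz":0,"yaw":0}
    - {"dx":3,"dy":-1.1,"dz":0,"yaw":0}
    - {"dx":3,"dy":-1.1,"dz":0,"yaw":0}

```text
t: 19.77
eef_pos: [481.1, 100.0, 69.7]
tcp_rot: [3.138, -0.656, -0.258]
ft_force: [-2.2, 1.1, -1.7]
opening: 0.198
```

Call:
drive_tool:
  commands:
    - {"dx":3,"dy":-1.1,"dz":0,"yaw":0}
    - {"dx":3,"dy":-1.1,"dz":0,"yaw":0}
    - {"dx":3,"dy":-1.1,"dz":0,"yaw":0}
    - {"dx":3,"dy":-1.1,"dz":0,"yaw":0}
    - {"dx":3,"dy":-1.1,"dz":0,"yaw":0}

```text
t: 20.18
eef_pos: [496.1, 94.5, 69.8]
tcp_rot: [3.138, -0.656, -0.258]
ft_force: [-1.7, 1.1, -1.5]
opening: 0.199
```

```bash
python3 st.py; python3 look.py 11 120
python3 - <<'E'
from h import *
for n,win,w0 in(("side",(290,155,60,60),(551,84)),("top",(275,165,60,60),(560,77))):
    im=cv2.imread(f"pics/{n}11.png"); print(n,fitvase(im,n,win,(530,86)))
E
```

```text
20.1833 [ 0.2066  0.5544  2.3658  3.8015  0.4682 -1.798 ] [-0.0559  0.0104 -0.0673 -0.0031 -0.0537 -0.0583] [496.1305  94.4701  69.7729] [ 3.1379 -0.6562 -0.258 ] [-1.7132  1.0818 -1.5105] 0.19925963797068444
tilt 37.59856074676492 toward az -15.126356410803279 toolx az -14.780673529982211 j1 11.837124973916527
20.1833 [496.13049342  94.47007746  69.77287458] [ 3.1379116  -0.65620988 -0.25797142] [-1.71315765  1.08180455 -1.51045963] [ 0.2065968   0.55440263  2.3657917   3.80146953  0.4682011  -1.79804279]
side (array([532.53283858,  87.13734424]), np.float64(59.75), np.float32(245.0))
top (array([534.98987869,  85.14784806]), np.float64(20.875), np.float32(100.0))
```

View pics/grip11.png

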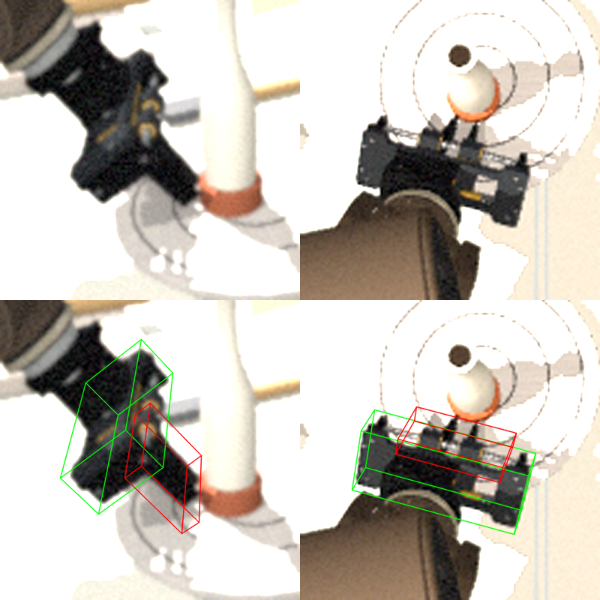

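Call:
drive_tool:
  commands:
    - {"dx":3,"dy":-1.4,"dz":0,"yaw":0}
    - {"dx":3,"dy":-1.4,"dz":0,"yaw":0}
    - {"dx":3,"dy":-1.4,"dz":0,"yaw":0}
    - {"dx":3,"dy":-1.4,"dz":0,"yaw":0}
    - {"dx":3,"dy":-1.4,"dz":0,"yaw":0}

```text
t: 20.7
eef_pos: [511.1, 87.4, 69.8]
tcp_rot: [3.138, -0.656, -0.258]
ft_force: [-2.2, 1.6, 0.4]
opening: 0.2
```

Call:
drive_tool:
  commands:
    - {"dx":2,"dy":-1,"dz":0,"yaw":0}
    - {"dx":1.5,"dy":-0.8,"dz":0,"yaw":0}
    - {"dx":1,"dy":-0.5,"dz":0,"yaw":0}
    - {"dx":0.5,"dy":-0.2,"dz":0,"yaw":0}
    - {"dx":0,"dy":0,"dz":0,"yaw":0}

```text
t: 21.12
eef_pos: [515.9, 85.0, 69.8]
tcp_rot: [3.138, -0.656, -0.258]
ft_force: [-1.5, 0.9, -0.1]
opening: 0.199
```

```bash
python3 st.py; python3 look.py 12 120
python3 - <<'E'
from h import *
for n,win,w0 in(("side",(290,150,70,60),(551,79)),("top",(275,160,60,60),(555,77))):
    im=cv2.imread(f"pics/{n}12.png"); print(n,fitvase(im,n,win,(550,80)),fitwheel(im,n,w0))
E
```

```text
21.1167 [ 0.1711  0.5598  2.3297  3.7919  0.4388 -1.8257] [ 0.0026 -0.001   0.003   0.0004  0.0029  0.0009] [515.8615  85.032   69.784 ] [ 3.1379 -0.6563 -0.2581] [-1.4799  0.8785 -0.083 ] 0.19943139299009235
tilt 37.60130920555075 toward az -15.132330739479531 toolx az -14.785462195835533 j1 9.802164772723277
21.1167 [515.8614527   85.03195717  69.78402719] [ 3.13789874 -0.65625779 -0.258055  ] [-1.47992715  0.87853525 -0.08303099] [ 0.17108005  0.55978969  2.32968013  3.79190291  0.43882425 -1.82571922]
side (array([552.59388924,  78.85095596]), np.float64(65.625), np.float32(240.0)) (array([546.97701413,  86.81826894,  37.14206296,  89.93738343,
       129.93894474]), np.float64(-22.346431732177734))
top (array([554.04269695,  76.7415309 ]), np.float64(21.4375), np.float32(96.0)) (array([555.08734003,  77.21294784,  39.32920117,  79.76043229,
       119.55162918]), np.float64(-34.7092399597168))
```

View pics/grip12.png

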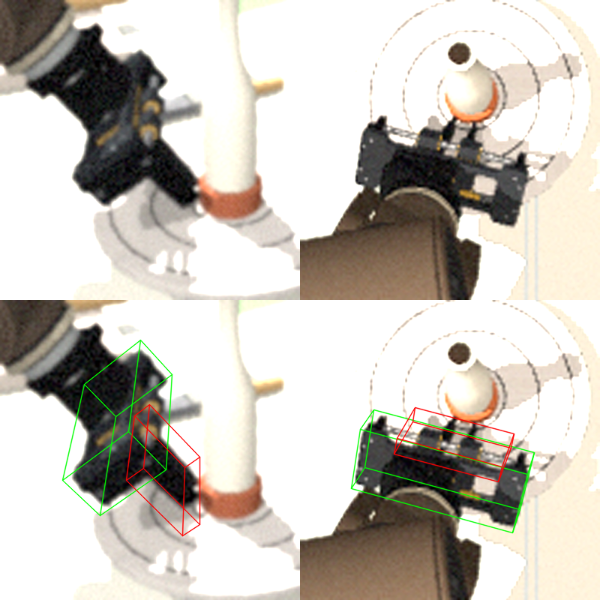

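Call:
drive_tool:
  commands:
    - {"dx":-4,"dy":1.5,"dz":0,"yaw":0}
    - {"dx":-8,"dy":3,"dz":0,"yaw":0}
    - {"dx":-15,"dy":5,"dz":0,"yaw":0}
    - {"dx":-20,"dy":7,"dz":0,"yaw":0}
    - {"dx":-20,"dy":7,"dz":0,"yaw":0}

```text
t: 21.63
eef_pos: [447.7, 108.6, 70.0]
tcp_rot: [3.138, -0.657, -0.259]
ft_force: [-0.1, -0.3, 0.3]
opening: 0.2
```

Call:
drive_tool:
  commands:
    - {"dx":-15,"dy":7,"dz":3,"yaw":0}
    - {"dx":-10,"dy":3,"dz":3,"yaw":0}
    - {"dx":0,"dy":0,"dz":0,"yaw":0}
    - {"dx":0,"dy":0,"dz":0,"yaw":0}
    - {"dx":0,"dy":0,"dz":0,"yaw":0}

```text
t: 22.05
eef_pos: [424.7, 118.7, 76.0]
tcp_rot: [3.139, -0.657, -0.258]
ft_force: [0.3, 1.0, -0.7]
opening: 0.2
```

```bash
python3 st.py; python3 look.py 13 160
python3 - <<'E'
from h import *
ims=[]
for n,win,w0,(x,y,w) in(("side",(290,150,70,60),(554,77),(260,95,140)),("top",(275,160,60,60),(555,77),(240,130,120))):
    im=cv2.imread(f"pics/{n}13.png"); v=fitvase(im,n,win,(550,80));print(n,v,fitwheel(im,n,w0))
    print([(q,[(np.round(d["pixel"],0),round(d["conf"],2)) for d in env.place_of(q,n)[:1]]) for q in("colour_jar","cup","brush")])
    c=cv2.resize(im[y:y+w,x:x+w],(400,400),interpolation=cv2.INTER_CUBIC);ims.append(c)
cv2.imwrite("pics/fin.png",np.hstack(ims))
E
```

```text
22.05 [ 0.3353  0.5254  2.4911  3.8496  0.5577 -1.7078] [-0.0084  0.0042 -0.0022  0.0028  0.0006  0.0005] [424.698  118.6612  75.9722] [ 3.1387 -0.6573 -0.2584] [ 0.3374  0.9804 -0.7349] 0.20017434309529333
tilt 37.6618915417284 toward az -15.07843880950145 toolx az -14.806854885158938 j1 19.209012303506
22.05 [424.69799095 118.66116831  75.9722477 ] [ 3.1386965  -0.65731858 -0.25842837] [ 0.33743556  0.98042822 -0.73491679] [ 0.33526051  0.52539775  2.49105251  3.84961086  0.55774772 -1.7077928 ]
side (array([553.74073029,  78.46717834]), np.float64(72.25), np.float32(231.0)) (array([558.84616892, 100.09748089,  29.75803606, 100.97894234,
       100.97961156]), np.float64(-22.33858299255371))
[('colour_jar', [(array([280., 174.]), 0.76)]), ('cup', [(array([329., 371.]), 0.64)]), ('brush', [(array([324., 160.]), 0.89)])]
top (array([554.04559575,  76.46726932]), np.float64(22.0625), np.float32(95.0)) (array([565.06907646,  70.23463104,  37.88997317,  89.78308094,
       129.85546742]), np.float64(-13.245401382446289))
[('colour_jar', [(array([217., 215.]), 0.85)]), ('cup', [(array([441., 235.]), 0.72)]), ('brush', [(array([208., 173.]), 0.56)])]
```

View pics/fin.png

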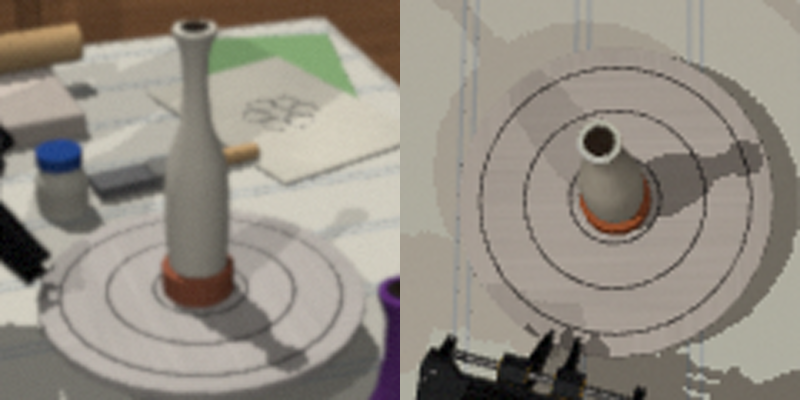

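The smallest ring shows clear all round the foot in both views. The gripper is free of everything and nothing is moving.

```bash
python3 -c "
from cell import env
print(env.job_done())"
```

```text
the job is handed in; nothing more can be done
None
```

The vase now stands inside the smallest ring of the wheel, and I have handed the job in at about 22 s of the 48 s allowed.

**How it was done:** Held straight down, the gripper's frame would have hit the tall glaze before the fingers reached the foot. I stretched the arm to the edge of its reach in free air, where the tool leaned outward about 38° and kept that lean. I then pushed the clay foot with the two fingertips, slightly apart, along a line aimed at the wheel's axis. The measured force stayed under about 4 N, and I backed straight off afterwards.

**Last checks:**
- **Position:** the top camera puts the vase within about 1 mm of the centre and the side camera within about 3 mm. About 8 mm was allowed. The ring shows clear all round the foot in both pictures.
- **Contact:** the pictures show the fingers touching only the foot, and the vase upright and still after I withdrew.
- **Jar, cup and brush:** the networks found them within a few pixels of where they started. The arm did not go near them, so I put the difference down to detection scatter.

**What did not go cleanly:**
- **Joint 3:** while leaning the tool at full stretch it read 0.047 rad, just under its stated 0.05 limit. I don't know whether that counts against the job.
- **Wheel-ring fit:** the final automatic fit failed because the vase hid the small ring. I used the earlier wheel-centre fits, which agreed to about 1 mm, together with the pictures.

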